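# Put the spice stock away in the bolted chest

### The job

Closing time at the spice stall: swing the brass keeper on the chest's front ledge aside, then draw the bolt, then slide the lid fully open. Stand every squat jar upright in the left bay and every slim shaker upright in the right bay (left and right as the robot sees them), then slide the lid fully shut and push the bolt fully home again; the keeper may stay aside. Leave the other things on the counter where they are.

Things in the scene. Friction and masses are not known exactly. Their poses are not given: they have to be found in the camera images.
- left_bay (a point): centre of the floor (6 mm above the counter) of the left (+y) of two bays, side by side in a fixed wooden stock chest; each bay is 160 mm along x by 116 along y; front and back walls rise 60 mm above this floor, outer side walls 72, the dividing wall only 30; all 6 mm thick. Axes, turned a few degrees with the chest: x away from the robot, y left, z up
- right_bay (a point): the same for the right bay (-y), whose centre lies 122 mm to the right of the left bay's (same x). The chest is 250 mm wide overall (125 mm either side of the midpoint between the bays); its front ledge reaches to 146 mm before that midpoint, and low side rails that carry the open lid reach 286 mm behind it
- keeper (a joint): keeper angle: flat brass bar, 78 x 16 x 10 mm, on the chest's front ledge (2 mm clear of its top, 58 mm above the counter), turning about an upright pivot at its left end. At 0 to 0.06 it points right (-y) and its free end blocks the bolt; grows to a stop at 1.1 as the free end swings toward the robot (-x). From about 0.6 the bolt can pass. About 1.2 N at the pin moves it; stays put
- keeper_pin (a point): the keeper's upright round pin, 12 mm across and 32 mm tall, 50 mm from the pivot; this point lies 18 mm above the bar's top, 14 mm under the pin's top; x, y axes turn with the keeper
- keeper_pivot (a point): the keeper's vertical pivot axis (fixed on the chest, axes as the bays'). At keeper angle a the pin's axis is at -50 sin(a) mm in x, -50 cos(a) mm in y from here
- bolt (a joint): bolt travel in m: flat steel bolt, 80 x 14 x 10 mm, on the same ledge, right of the keeper. At 0 it is home: its right end lies under the steel staple on the lid's front edge and the lid cannot slide. It slides left (+y of the chest) to 0.040, fully drawn; beyond about 0.034 the lid is free. Friction about 2 N, stays where it is left
- bolt_knob (a point): the bolt's upright round knob, 14 mm across and 32 mm tall; this point lies on its axis, 18 mm above the bolt's top, 14 mm under the knob's top
- lid (a joint): lid travel in m: a flat plywood lid, 8 mm thick, its top 75 mm above the counter, covering both bays. 0 shut; it slides level away from the robot (+x of the chest) to 0.195 fully open. Friction about 2.5 N, stays where it is left. The steel staple, 28 mm wide, sticks out 29 mm before its front edge on the right and hangs to 61 mm above the counter, 5 mm above an upright shaker in the bay
- lid_grip (a point): centre of the lid's wooden grip bar: upright bar on top of the lid, 64 mm long along y, 12 mm thick along x, 30 mm tall (this point is 16 mm above the lid's top, 14 mm under the bar's top)
- jar1_mid (a point): squat round spice jar with a steel cap, 48 mm across, 44 mm tall, 0.1 to 0.2 kg; may be absent; this point is at its centre, 22 mm above its underside, z along its axis
- jar2_mid (a point): squat round spice jar with a steel cap, 48 mm across, 44 mm tall, 0.1 to 0.2 kg; may be absent; this point is at its centre, 22 mm above its underside, z along its axis
- jar3_mid (a point): squat round spice jar with a steel cap, 48 mm across, 44 mm tall, 0.1 to 0.2 kg; may be absent; this point is at its centre, 22 mm above its underside, z along its axis
- shaker1_mid (a point): slim round spice shaker with a steel cap, 30 mm across, 50 mm tall, 70 to 140 g; may be absent; this point is at its centre, 25 mm above its underside, z along its axis
- shaker2_mid (a point): slim round spice shaker with a steel cap, 30 mm across, 50 mm tall, 70 to 140 g; may be absent; this point is at its centre, 25 mm above its underside, z along its axis
- shaker3_mid (a point): slim round spice shaker with a steel cap, 30 mm across, 50 mm tall, 70 to 140 g; may be absent; this point is at its centre, 25 mm above its underside, z along its axis
- cup: bystander: small aluminium cup, 64 mm across, 52 mm tall; origin under its centre
- dish: bystander: small terracotta dish, 76 mm across, 34 mm tall; origin under its centre
- scoop: bystander: wooden spoon lying on the counter, under 250 mm long
- pestle: bystander: marble pestle lying down, 28 mm thick, under 160 mm long
- cointray: bystander: low black coin tray, 130 x 100 x 30 mm
- sauce: bystander: amber sauce bottle, 54 mm across, 190 mm tall, standing

How it is judged:
By the outcome, as a careful person would: the job done as asked, in the order asked, and still so for the second after the job is handed in, with the robot touching nothing.
Of jar1, shaker1, jar2, shaker2, jar3, shaker3 only 3 to 5 are there at a start; the rules pass over those that are not, and their reading is None.
At some moment in a run one of jar1, jar2, jar3 may be knocked a few centimetres aside while the robot is not near it.
It also fails if it takes over 210 s, if anything falls off the work surface, if the arm or the gripper's body presses on something with over 40 N, if the wrist force passes 120 N, or if a joint passes its speed limit or range.

### The arm

A 6-joint arm with a two-finger parallel gripper is mounted at the origin on the work surface. World frame = base frame: x ahead of the robot, y to its left, z up, the work surface at z = 0. Lengths are in m, angles in rad, forces in N, time in s.
With the tool pointing down it reaches from about 0.25 to 0.8 m from the base axis. Payload 8.5 kg.
Tool frame: the origin (TCP) lies where the fingers leave the gripper's body, on its centre line; the fingertips stand 73 mm ahead of it and the grasp point (between the pads) lies 54 mm ahead of it; y points along the fingers, x is the direction in which the jaws open and shut, and the axes are right-handed (so a half turn about y gives the same grasp; the last joint's range is limited). The gripper opens to 85 mm and grips with 20 to 120 N. Pads are 22 mm wide; open, the fingers measure 114 mm over their backs; the gripper's body (76 mm by 85 mm) begins 54 mm behind the grasp point. The pads swing forward as they close: fully open they stand 13 mm farther back than shut.
Start: joints at [1.108, 0.238, -0.013, 1.319, 0, 1.571], TCP at [0.234, 0.47, 0.304] pointing down, gripper open.
Joint ranges: [-2.66, 2.66], [-1.03, 1.9], [-1.14, 1.46], [-1.82, 2.27], [-1.45, 1.34], [-3.14, 3.14]. Speed limits (rad/s): [2.22, 2.22, 2.79, 3.14, 3.14, 3.14].

### API

Orientations are given as a unit quaternion [w, x, y, z].
In Python, from cell import * gives the robot as it stands.
- The arm moves only by the tool apply_moves, never from a script. Its argument "motion" is a list of rows, each an object of numbers: "dx", "dy", "dz": the shift along the tool's x, y, z as a fraction of full scale; "ax", "ay", "az": the turn, a rotation vector about the tool's x, y, z as a fraction of full scale. In form: [{"dx": .., "dy": .., "dz": .., "ax": .., "ay": .., "az": ..}, ...]. A call has exactly 10 rows; each row is the pose to reach, as a shift and turn from the pose measured when the call began, along the tool's axes at that moment, turning the shorter way round; what a row does not reach only later rows make up. Full scale, the value 1, is 0.4 m for a shift and 180 degrees for a turn. A row lasts 1/8 s, in which the tool goes at most 62.5 mm and 10.7 degrees, less where a joint would pass 70% of its speed; a pose out of reach is approached as far as the arm can. A call with a number of a shift or a turn outside -1 to 1 is refused whole. A call with a gripper value outside its range is refused whole. "gripper" is the opening, from 0 (shut) to 1 (fully open), set as the call begins (left out, the last holds). The fingers move at their own pace and stop on an object; "squeeze" is the grip in N (left out, the last holds). Time passes only in rows, so rows that repeat a pose let the fingers close, or fill a call up. It gives the time, the measured TCP pose, the force and the opening at its end, in the units of the state.
- sense(): the state, without advancing time (a new reading comes with each control period).
- read_camera(name): name is "scene" or "top"; returns the picture (480x640x3 uint8, red, green, blue); there is no depth.
- get_calibration(name): a dict with "fx", "fy", "cx", "cy" (pixels), "R" (3x3) and "t" (3): a world point X has camera coordinates R X + t. Camera axes: x right, y down, z forward; pixel columns grow to the right and rows downward; lengths in m; the calibration is good to about 2 mm. A picture is of the moment at which its call begins. get_calibration takes no time and is no camera call.
- hand_in(): hands the job in, once; it reports no verdict.
Trained networks look in the newest picture that a camera, given by its name, has taken for a name from the list of things; names that differ only in an ending like _2 or _b are one class to them, and where a whole thing is asked for, a point or a joint stands for the part that bears it (a point fixed in the world has none). Each returns a list of dicts, best first, with "conf" (0 to 1); they miss things now and then, are a little off and sometimes report something else, mostly with a low value. They report only what shows in the picture. A call takes as long as a camera call.
- search_frame(camera, thing): "bbox" ([left, top, right, bottom] in pixels, round what is visible of it).
- trace(camera, thing): "pixels" (480x640 bool, what is visible of it) and "bbox" ([left, top, right, bottom] in pixels, round what is visible of it).
- spot_point(camera, thing): "position" ([column, row] in pixels: a listed point, or the origin of a listed thing).
The state is a dict: "clock": time; "qpos": joint angles; "joint_vel": joint speeds; "joint_torque": joint torques, N m; "tool_pos": TCP position; "orientation": TCP orientation; "force": force on the tool from outside, world axes, zero at the start; "wrist_torque": the same for the moment, N m; "gripper_width": finger opening in m.
Only numpy, scipy, OpenCV 4.12 (cv2) and the standard library are available. Lean on these libraries where they do the work, as an engineer would, in place of code of your own. Each camera call takes 0.05 s, during which the arm holds its last target.

## Working session

There is one attempt and no reset: what is moved stays moved. The work goes in short steps, Python scripts to look and compute and a tool call to move; the robot and the scene stay as the last step left them, time stands still between calls to the robot, and variables do not carry over. Pictures are saved under pics/ and viewed, and the job is handed in when it is done.

Besides the shell and the picture viewer there is one more tool, called as a command line: name --argument value ..., lists and objects as JSON in quotes. apply_moves: Moves the arm, as the interface text tells. Shift numbers are shares of 0.4 m and turn numbers shares of 180 degrees, none past 1 either way. Its arguments: {"type":"object","properties":{"motion":{"type":"array"},"gripper":{"type":"number"},"squeeze":{"type":"number"}},"required":["motion"]}

```bash
ls; mkdir -p pics
python3 - <<'E'
from cell import *
import cv2
s=sense(); print({k:(v if not hasattr(v,'tolist') else v.tolist()) for k,v in s.items()})
for n in ["scene","top"]:
    im=read_camera(n); cv2.imwrite(f"pics/{n}0.png",im[:,:,::-1]); c=get_calibration(n); print(n,c)
E
```

```text
pics
{'clock': 0.0, 'qpos': [1.1079877077590587, 0.2387840240572469, -0.014226813389380744, 1.319202610871235, -2.429150110486892e-05, 1.5708030981576644], 'joint_vel': [0.0016721265256186744, -0.001867770042701852, -0.0004041042970392532, -0.0004938625983961667, 5.1711402452385416e-05, -0.0005865480461191413], 'joint_torque': [0.00012075697668478824, -53.87914180755615, 34.643704891204834, 0.018099890439771116, 0.00016081849025795236, -1.7713095417093427e-05], 'tool_pos': [0.2342643168943438, 0.4695002703106195, 0.3032865336200786], 'orientation': [-0.6010751708967974, 0.6016169509471346, 0.371576633911968, -0.37241977444157043], 'force': [0.32601464120694557, -0.3410691947876948, 0.2088670768593368], 'wrist_torque': [0.06443420697191328, 0.060445156965737885, 0.02218459978245161], 'gripper_width': 0.08567048782917373}
scene {'fx': 552.5512891396461, 'fy': 552.5512891396461, 'cx': 321.07816762990205, 'cy': 244.13174364093507, 'R': array([[-0.5438399 ,  0.83898527,  0.01849032],
       [ 0.56426475,  0.38189445, -0.7319576 ],
       [-0.62116299, -0.38763431, -0.68109925]]), 't': array([ 0.26427854, -0.17407133,  1.73759392])}
top {'fx': 485.150949703848, 'fy': 485.150949703848, 'cx': 322.0916726283789, 'cy': 239.54869761376358, 'R': array([[-0.00188979, -0.99999636,  0.00192589],
       [-0.99616984,  0.00171419, -0.08742261],
       [ 0.08741899, -0.00208372, -0.99616945]]), 't': array([-0.02751343,  0.45416327,  1.36862836])}
```

View pics/scene0.png

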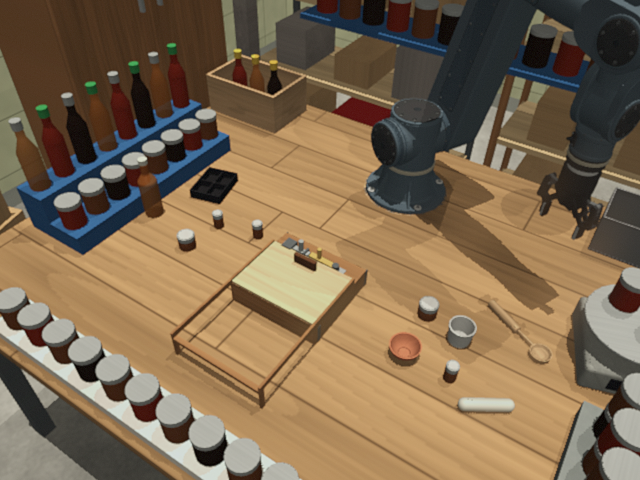

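View pics/top0.png

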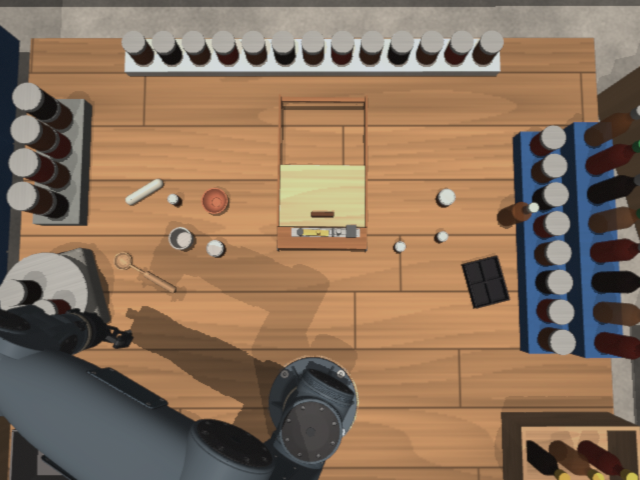

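The scene shows five items. There are two jars, at top-view pixels (215,248) and (446,197), and three shakers, at (174,200), (400,246) and (441,237). The chest is in the middle with its lid shut. Next I'll measure positions.

```bash
cat > h.py <<'E'
from cell import *
import numpy as np, cv2
from scipy.spatial.transform import Rotation as Ro
C={n:get_calibration(n) for n in("scene","top")}
def proj(n,X):
    c=C[n];p=c["R"]@np.asarray(X,float)+c["t"];return np.array([c["fx"]*p[0]/p[2]+c["cx"],c["fy"]*p[1]/p[2]+c["cy"]])
def ray(n,uv):
    c=C[n];d=c["R"].T@np.array([(uv[0]-c["cx"])/c["fx"],(uv[1]-c["cy"])/c["fy"],1]);o=-c["R"].T@c["t"];return o,d/np.linalg.norm(d)
def onz(n,uv,z):
    o,d=ray(n,uv);return o+d*(z-o[2])/d[2]
def tri(u1,u2):
    A=np.zeros((3,3));b=np.zeros(3);R=[ray("scene",u1),ray("top",u2)]
    for o,d in R:
        P=np.eye(3)-np.outer(d,d);A+=P;b+=P@o
    X=np.linalg.solve(A,b);return X,max(np.linalg.norm((np.eye(3)-np.outer(d,d))@(X-o)) for o,d in R)
def pose():
    s=sense();q=s["orientation"];return np.array(s["tool_pos"]),Ro.from_quat([q[1],q[2],q[3],q[0]]),s
def snap(n,f,box=None,k=1):
    im=read_camera(n)
    if box: im=im[box[1]:box[3],box[0]:box[2]]
    im=cv2.resize(im,None,fx=k,fy=k,interpolation=cv2.INTER_CUBIC);cv2.imwrite("pics/"+f,im[:,:,::-1])
E
python3 - <<'E'
from h import *
snap("scene","s1.png",(160,220,380,410),3.5)
snap("top","t1.png",(265,85,385,265),3.3)
for th in ["left_bay","right_bay","keeper_pin","keeper_pivot","bolt_knob","lid_grip","jar1_mid","shaker1_mid"]:
    for n in("scene","top"):
        print(th,n,[(np.round(d["position"],1).tolist(),round(d["conf"],2)) for d in spot_point(n,th)])
E
```

```text
left_bay scene []
left_bay top []
right_bay scene []
right_bay top [([316.2, 232.8], 0.33)]
keeper_pin scene [([318.4, 252.3], 0.67), ([403.2, 353.8], 0.4)]
keeper_pin top [([313.7, 230.9], 0.56), ([146.8, 190.3], 0.22)]
keeper_pivot scene [([333.9, 265.5], 0.58)]
keeper_pivot top [([300.9, 232.6], 0.83)]
bolt_knob scene [([302.0, 243.3], 0.55)]
bolt_knob top []
lid_grip scene [([301.5, 261.2], 0.88)]
lid_grip top [([320.3, 213.4], 0.85)]
jar1_mid scene [([427.7, 305.2], 0.73), ([404.4, 355.2], 0.34)]
jar1_mid top [([214.2, 249.5], 0.74)]
shaker1_mid scene [([253.8, 228.5], 0.63)]
shaker1_mid top [([399.2, 245.6], 0.49)]
```

View pics/s1.png

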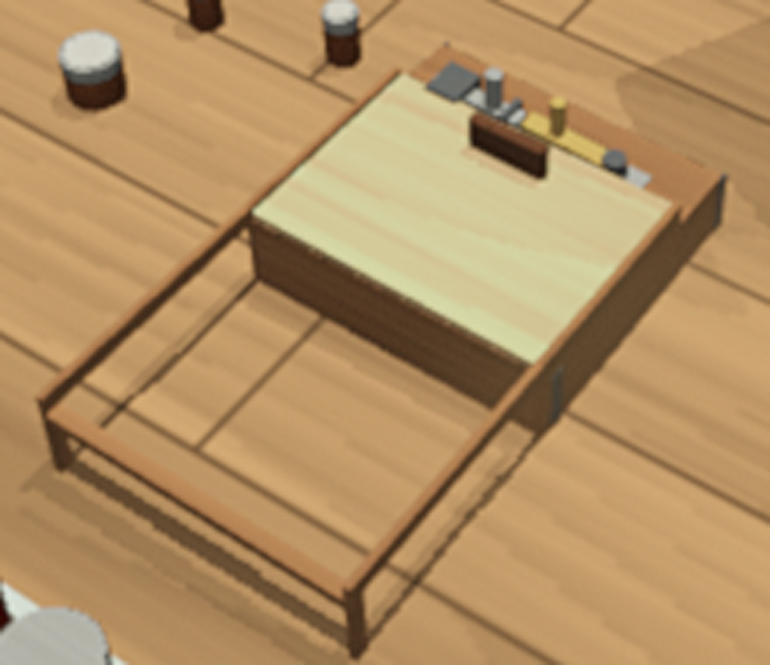

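View pics/t1.png

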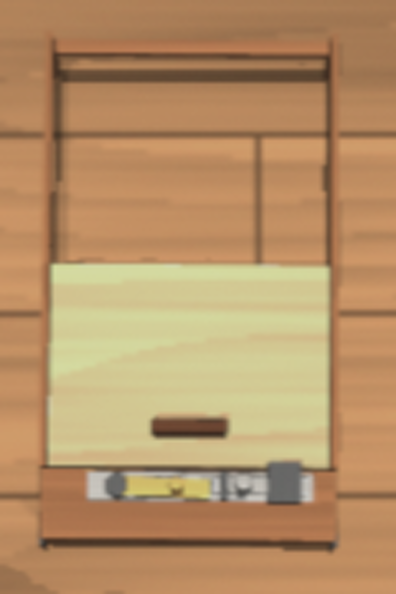

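Run:
```python
from h import *
S=lambda a,b:(160+(a+.5)/3.5-.5,220+(b+.5)/3.5-.5)
T=lambda a,b:(265+(a+.5)/3.3-.5,85+(b+.5)/3.3-.5)
P={"pin_top":(S(558,100),T(176,487)),"knob_top":(S(494,73),T(243,487)),"railL":(S(353,592),T(50,37)),"railR":(S(42,402),T(335,37)),
"lidBL_far":(S(532,364),T(50,264)),"lidBR_far":(S(253,212),T(331,264)),"lidFR":(S(400,74),T(333,468)),"ledgeFL":(S(722,178),T(40,542)),"ledgeFR":(S(447,45),T(337,544)),
"pivot":(S(614,158),T(117,484)),"grip":(S(510,135),T(190,423))}
for k,(a,b) in P.items():
    X,e=tri(a,b);print(k,np.round(X,4),round(e,4))
for nm,z in [("lidL near",(47,466)),("lidR near",(333,467)),("lidL far",(51,264)),("lidR far",(331,264))]: print(nm,onz("top",T(*z),.075)[:2].round(4))
for nm,z in [("ledgeL",(40,542)),("ledgeR",(337,544))]: print(nm,onz("top",T(*z),.056)[:2].round(4))
```

```text
pin_top [ 0.4677 -0.0183  0.099 ] 0.0014
knob_top [ 0.468  -0.0735  0.0971] 0.0017
railL [0.8577 0.0916 0.0702] 0.0011
railR [ 0.8572 -0.1534  0.0714] 0.0004
lidBL_far [0.6603 0.088  0.0724] 0.0016
lidBR_far [ 0.6584 -0.1475  0.0738] 0.0007
lidFR [ 0.4858 -0.1485  0.0711] 0.0001
ledgeFL [0.4261 0.0973 0.05  ] 0.0013
ledgeFR [ 0.4227 -0.1522  0.0519] 0.0009
pivot [0.4726 0.032  0.0726] 0.0004
grip [ 0.5192 -0.0278  0.1007] 0.0009
lidL near [0.4873 0.0907]
lidR near [ 0.4861 -0.1481]
lidL far [0.6589 0.0883]
lidR far [ 0.6586 -0.148 ]
ledgeL [0.4251 0.0979]
ledgeR [ 0.4229 -0.1525]
```

```bash
cat >> h.py <<'E'
def goal(yaw):  # yaw of tool x axis in world, tool pointing down
    x=np.array([np.cos(yaw),np.sin(yaw),0]);y=np.array([0,0,-1.]);return Ro.from_matrix(np.c_[x,y,np.cross(x,y)])
def plan(*w):
    """w: (x,y,ztcp,yawdeg) waypoints; prints rows values & min rows"""
    p,R,s=pose();print("clk",round(s["clock"],2),"p",p.round(4),"yaw",np.degrees(np.arctan2(*R.as_matrix()[[1,0],0])).round(1),"gw",round(s["gripper_width"],4),"F",np.round(s["force"],1),"q",np.round(s["qpos"],2))
    lp,lr=p,R
    for a in w:
        X=np.array(a[:3]);G=goal(np.radians(a[3]));d=R.inv().apply(X-p)/.4;r=(R.inv()*G).as_rotvec()/np.pi
        n=max(np.linalg.norm(X-lp)/.0625,np.degrees((lr.inv()*G).magnitude())/10.7);lp,lr=X,G
        print('{"dx":%.3f,"dy":%.3f,"dz":%.3f,"ax":%.3f,"ay":%.3f,"az":%.3f}'%(*d,*r),"rows",round(n,1))
E
python3 - <<'E'
from h import *
p,R,s=pose();print(R.as_matrix().round(2))
plan((.468,-.018,.25,0),(.468,-.018,.25,180),(.468,-.018,.153,0))
E
```

```text
[[ 0.45 -0.   -0.89]
 [ 0.89 -0.    0.45]
 [-0.   -1.   -0.  ]]
clk 1.0 p [0.2344 0.4697 0.3039] yaw 63.5 gw 0.0856 F [-0.7 -0.4 -0. ] q [ 1.11  0.24 -0.01  1.32 -0.    1.57]
{"dx":-0.830,"dy":0.135,"dz":-1.067,"ax":0.000,"ay":0.353,"az":-0.000} rows 8.7
{"dx":-0.830,"dy":0.135,"dz":-1.067,"ax":-0.000,"ay":-0.647,"az":-0.000} rows 16.8
{"dx":-0.830,"dy":0.377,"dz":-1.067,"ax":0.000,"ay":0.353,"az":-0.000} rows 16.8
```

apply_moves --motion '[{"dx": -0.4,"dy": 0.07,"dz": -0.53,"ay": 0.17},{"dx": -0.4,"dy": 0.07,"dz": -0.53,"ay": 0.17},{"dx": -0.4,"dy": 0.07,"dz": -0.53,"ay": 0.17},{"dx": -0.4,"dy": 0.07,"dz": -0.53,"ay": 0.17},{"dx": -0.8,"dy": 0.1,"dz": -1,"ay": 0.353},{"dx": -0.8,"dy": 0.1,"dz": -1,"ay": 0.353},{"dx": -0.8,"dy": 0.1,"dz": -1,"ay": 0.353},{"dx": -0.8,"dy": 0.1,"dz": -1,"ay": 0.353},{"dx": -0.8,"dy": 0.1,"dz": -1,"ay": 0.353},{"dx": -0.8,"dy": 0.1,"dz": -1,"ay": 0.353}]' --gripper 0.3 --squeeze 30

```text
invalid input
```

Run:
```python
from h import *
plan((.468,-.018,.2,0),(.468,-.018,.153,0))
```

```text
clk 1.0 p [0.2344 0.4697 0.3039] yaw 63.5 gw 0.0856 F [-0.7 -0.4 -0. ] q [ 1.11  0.24 -0.01  1.32 -0.    1.57]
{"dx":-0.830,"dy":0.260,"dz":-1.067,"ax":0.000,"ay":0.353,"az":-0.000} rows 8.8
{"dx":-0.830,"dy":0.377,"dz":-1.067,"ax":0.000,"ay":0.353,"az":-0.000} rows 0.8
```

apply_moves --motion '[{"dx": -0.4,"dy": 0.07,"dz": -0.53,"ax": 0,"ay": 0.17,"az": 0},{"dx": -0.4,"dy": 0.07,"dz": -0.53,"ax": 0,"ay": 0.17,"az": 0},{"dx": -0.4,"dy": 0.07,"dz": -0.53,"ax": 0,"ay": 0.17,"az": 0},{"dx": -0.4,"dy": 0.07,"dz": -0.53,"ax": 0,"ay": 0.17,"az": 0},{"dx": -0.8,"dy": 0.1,"dz": -0.98,"ax": 0,"ay": 0.353,"az": 0},{"dx": -0.8,"dy": 0.1,"dz": -0.98,"ax": 0,"ay": 0.353,"az": 0},{"dx": -0.8,"dy": 0.1,"dz": -0.98,"ax": 0,"ay": 0.353,"az": 0},{"dx": -0.8,"dy": 0.1,"dz": -0.98,"ax": 0,"ay": 0.353,"az": 0},{"dx": -0.8,"dy": 0.1,"dz": -0.98,"ax": 0,"ay": 0.353,"az": 0},{"dx": -0.8,"dy": 0.1,"dz": -0.98,"ax": 0,"ay": 0.353,"az": 0}]' --gripper 0.3 --squeeze 30

```text
clock: 2.25
tool_pos: [0.4422, 0.008, 0.2638]
orientation: [0.707, -0.707, 0.001, -0.001]
force: [0.1, -0.2, -0.0]
gripper_width: 0.0253
```

Run:
```python
from h import *
plan((.468,-.018,.2,0),(.468,-.018,.153,0),(.450,-.016,.153,0),(.433,-.006,.153,0),(.424,0,.153,0),(.424,0,.2,0))
```

```text
clk 2.25 p [0.4422 0.008  0.2638] yaw -0.2 gw 0.0253 F [ 0.1 -0.2 -0. ] q [ 0.02  0.12 -0.27  1.18  0.    1.59]
{"dx":0.065,"dy":0.159,"dz":-0.065,"ax":-0.000,"ay":-0.001,"az":-0.000} rows 1.2
{"dx":0.065,"dy":0.277,"dz":-0.065,"ax":-0.000,"ay":-0.001,"az":-0.000} rows 0.8
{"dx":0.020,"dy":0.277,"dz":-0.060,"ax":-0.000,"ay":-0.001,"az":-0.000} rows 0.3
{"dx":-0.023,"dy":0.277,"dz":-0.035,"ax":-0.000,"ay":-0.001,"az":-0.000} rows 0.3
{"dx":-0.045,"dy":0.277,"dz":-0.020,"ax":-0.000,"ay":-0.001,"az":-0.000} rows 0.2
{"dx":-0.045,"dy":0.159,"dz":-0.020,"ax":-0.000,"ay":-0.001,"az":-0.000} rows 0.8
```

apply_moves --motion '[{"dx": 0.065,"dy": 0.14,"dz": -0.065,"ax": 0,"ay": 0,"az": 0},{"dx": 0.065,"dy": 0.16,"dz": -0.065,"ax": 0,"ay": 0,"az": 0},{"dx": 0.065,"dy": 0.277,"dz": -0.065,"ax": 0,"ay": 0,"az": 0},{"dx": 0.065,"dy": 0.277,"dz": -0.065,"ax": 0,"ay": 0,"az": 0},{"dx": 0.035,"dy": 0.277,"dz": -0.063,"ax": 0,"ay": 0,"az": 0},{"dx": 0.01,"dy": 0.277,"dz": -0.058,"ax": 0,"ay": 0,"az": 0},{"dx": -0.015,"dy": 0.277,"dz": -0.045,"ax": 0,"ay": 0,"az": 0},{"dx": -0.035,"dy": 0.277,"dz": -0.028,"ax": 0,"ay": 0,"az": 0},{"dx": -0.047,"dy": 0.277,"dz": -0.018,"ax": 0,"ay": 0,"az": 0},{"dx": -0.047,"dy": 0.277,"dz": -0.018,"ax": 0,"ay": 0,"az": 0}]'

```text
clock: 3.5
tool_pos: [0.4237, 0.0016, 0.1536]
orientation: [0.707, -0.707, 0.0, -0.001]
force: [4.0, 1.4, 2.0]
gripper_width: 0.0255
```

Run:
```python
from h import *
snap("scene","s2.png",(220,200,380,300),4.5)
plan((.424,0,.22,0),(.468,-.0735,.22,90),(.468,-.0735,.157,90))
```

```text
clk 3.55 p [0.4237 0.0014 0.1534] yaw -0.1 gw 0.0257 F [3.4 1.9 3. ] q [ 0.    0.18 -0.51  0.88  0.    1.58]
{"dx":0.001,"dy":-0.166,"dz":-0.003,"ax":-0.000,"ay":-0.001,"az":0.000} rows 1.1
{"dx":0.111,"dy":-0.166,"dz":-0.187,"ax":0.000,"ay":-0.501,"az":0.000} rows 8.4
{"dx":0.111,"dy":-0.009,"dz":-0.187,"ax":0.000,"ay":-0.501,"az":0.000} rows 1.0
```

View pics/s2.png

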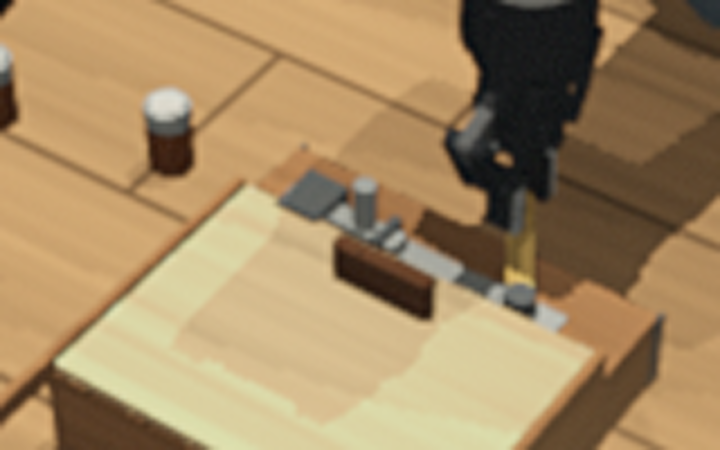

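The keeper is swung aside, about 1 rad, and lies clear of the bolt. Next is the bolt.

apply_moves --motion '[{"dx": 0.005,"dy": -0.166,"dz": 0,"ax": 0,"ay": 0,"az": 0},{"dx": 0.005,"dy": -0.166,"dz": 0,"ax": 0,"ay": 0,"az": 0},{"dx": 0.111,"dy": -0.166,"dz": -0.187,"ax": 0,"ay": -0.5,"az": 0},{"dx": 0.111,"dy": -0.166,"dz": -0.187,"ax": 0,"ay": -0.5,"az": 0},{"dx": 0.111,"dy": -0.166,"dz": -0.187,"ax": 0,"ay": -0.5,"az": 0},{"dx": 0.111,"dy": -0.166,"dz": -0.187,"ax": 0,"ay": -0.5,"az": 0},{"dx": 0.111,"dy": -0.166,"dz": -0.187,"ax": 0,"ay": -0.5,"az": 0},{"dx": 0.111,"dy": -0.166,"dz": -0.187,"ax": 0,"ay": -0.5,"az": 0},{"dx": 0.111,"dy": -0.166,"dz": -0.187,"ax": 0,"ay": -0.5,"az": 0},{"dx": 0.111,"dy": -0.166,"dz": -0.187,"ax": 0,"ay": -0.5,"az": 0}]'

```text
clock: 4.8
tool_pos: [0.4667, -0.0735, 0.2186]
orientation: [0.522, -0.52, -0.478, 0.478]
force: [-0.2, 0.6, -0.2]
gripper_width: 0.0255
```

Run:
```python
from h import *
plan((.468,-.0735,.22,90),(.468,-.0735,.158,90),(.468,-.050,.158,90),(.468,-.028,.158,90),(.468,-.026,.158,90))
```

```text
clk 4.8 p [ 0.4667 -0.0735  0.2186] yaw 85.1 gw 0.0255 F [-0.2  0.6 -0.2] q [-0.16  0.2  -0.29  1.08  0.   -0.07]
{"dx":0.000,"dy":-0.004,"dz":-0.003,"ax":-0.001,"ay":-0.027,"az":0.000} rows 0.5
{"dx":0.000,"dy":0.151,"dz":-0.004,"ax":-0.001,"ay":-0.027,"az":0.000} rows 1.0
{"dx":0.059,"dy":0.151,"dz":0.002,"ax":-0.001,"ay":-0.027,"az":0.000} rows 0.4
{"dx":0.113,"dy":0.152,"dz":0.006,"ax":-0.001,"ay":-0.027,"az":0.000} rows 0.4
{"dx":0.118,"dy":0.152,"dz":0.007,"ax":-0.001,"ay":-0.027,"az":0.000} rows 0.0
```

apply_moves --motion '[{"dx": 0,"dy": 0,"dz": -0.003,"ax": 0,"ay": -0.027,"az": 0},{"dx": 0,"dy": 0.151,"dz": -0.004,"ax": 0,"ay": -0.027,"az": 0},{"dx": 0,"dy": 0.151,"dz": -0.004,"ax": 0,"ay": -0.027,"az": 0},{"dx": 0,"dy": 0.151,"dz": -0.004,"ax": 0,"ay": -0.027,"az": 0},{"dx": 0.03,"dy": 0.151,"dz": -0.001,"ax": 0,"ay": -0.027,"az": 0},{"dx": 0.06,"dy": 0.151,"dz": 0.002,"ax": 0,"ay": -0.027,"az": 0},{"dx": 0.09,"dy": 0.151,"dz": 0.004,"ax": 0,"ay": -0.027,"az": 0},{"dx": 0.112,"dy": 0.151,"dz": 0.006,"ax": 0,"ay": -0.027,"az": 0},{"dx": 0.116,"dy": 0.151,"dz": 0.006,"ax": 0,"ay": -0.027,"az": 0},{"dx": 0.116,"dy": 0.151,"dz": 0.006,"ax": 0,"ay": -0.027,"az": 0}]'

```text
clock: 6.05
tool_pos: [0.4679, -0.0266, 0.158]
orientation: [0.501, -0.499, -0.499, 0.5]
force: [-0.2, 0.3, 0.1]
gripper_width: 0.0254
```

Run:
```python
from h import *
snap("scene","s3.png",(220,200,380,300),4.5)
plan((.468,-.026,.22,90),(.519,-.028,.22,0),(.519,-.028,.158,0))
```

```text
clk 6.1 p [ 0.4679 -0.0268  0.158 ] yaw 89.9 gw 0.0255 F [-0.1 -0.6 -0.5] q [-0.06  0.25 -0.4   0.93  0.   -0.06]
{"dx":0.002,"dy":-0.155,"dz":0.000,"ax":-0.001,"ay":-0.000,"az":0.000} rows 1.0
{"dx":-0.003,"dy":-0.155,"dz":-0.127,"ax":-0.001,"ay":0.500,"az":-0.000} rows 8.4
{"dx":-0.003,"dy":-0.000,"dz":-0.128,"ax":-0.001,"ay":0.500,"az":-0.000} rows 1.0
```

View pics/s3.png

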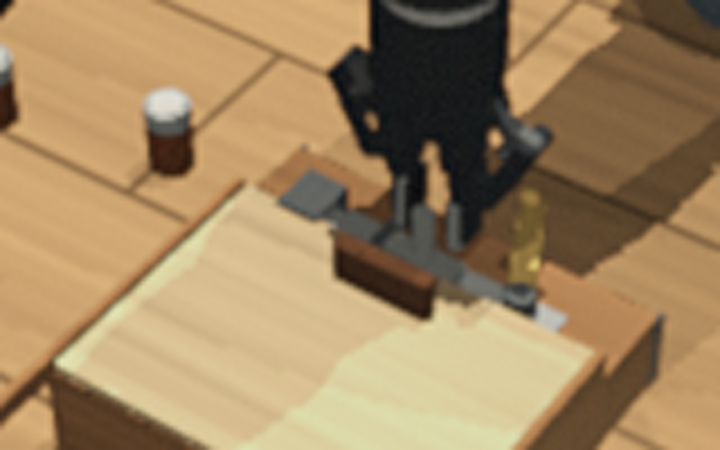

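The knob has moved along with the fingers. I'll push on gently until it meets the stop.

apply_moves --motion '[{"dx": 0.005,"dy": 0,"dz": 0,"ax": 0,"ay": 0,"az": 0},{"dx": 0.01,"dy": 0,"dz": 0,"ax": 0,"ay": 0,"az": 0},{"dx": 0.01,"dy": 0,"dz": 0,"ax": 0,"ay": 0,"az": 0},{"dx": 0.01,"dy": 0,"dz": 0,"ax": 0,"ay": 0,"az": 0},{"dx": 0.01,"dy": 0,"dz": 0,"ax": 0,"ay": 0,"az": 0},{"dx": 0.01,"dy": 0,"dz": 0,"ax": 0,"ay": 0,"az": 0},{"dx": 0.01,"dy": 0,"dz": 0,"ax": 0,"ay": 0,"az": 0},{"dx": 0.01,"dy": 0,"dz": 0,"ax": 0,"ay": 0,"az": 0},{"dx": 0.01,"dy": 0,"dz": 0,"ax": 0,"ay": 0,"az": 0},{"dx": 0.01,"dy": 0,"dz": 0,"ax": 0,"ay": 0,"az": 0}]'

```text
clock: 7.35
tool_pos: [0.4679, -0.025, 0.1579]
orientation: [0.501, -0.501, -0.497, 0.501]
force: [0.5, -14.4, -0.7]
gripper_width: 0.0257
```

The bolt is against its stop, with a 14 N reaction. Next is the lid grip.

apply_moves --motion '[{"dx": -0.01,"dy": -0.155,"dz": 0,"ax": 0,"ay": 0,"az": 0},{"dx": -0.008,"dy": -0.155,"dz": 0,"ax": 0,"ay": 0,"az": 0},{"dx": -0.008,"dy": -0.155,"dz": -0.128,"ax": 0,"ay": 0.5,"az": 0},{"dx": -0.008,"dy": -0.155,"dz": -0.128,"ax": 0,"ay": 0.5,"az": 0},{"dx": -0.008,"dy": -0.155,"dz": -0.128,"ax": 0,"ay": 0.5,"az": 0},{"dx": -0.008,"dy": -0.155,"dz": -0.128,"ax": 0,"ay": 0.5,"az": 0},{"dx": -0.008,"dy": -0.155,"dz": -0.128,"ax": 0,"ay": 0.5,"az": 0},{"dx": -0.008,"dy": -0.155,"dz": -0.128,"ax": 0,"ay": 0.5,"az": 0},{"dx": -0.008,"dy": -0.155,"dz": -0.128,"ax": 0,"ay": 0.5,"az": 0},{"dx": -0.008,"dy": -0.155,"dz": -0.128,"ax": 0,"ay": 0.5,"az": 0}]'

```text
clock: 8.6
tool_pos: [0.5189, -0.0281, 0.2189]
orientation: [-0.706, 0.708, 0.02, -0.023]
force: [-0.6, 0.0, -0.2]
gripper_width: 0.0259
```

Run:
```python
from h import *
plan((.519,-.028,.22,0),(.519,-.028,.153,-.5))
```

```text
clk 8.6 p [ 0.5189 -0.0281  0.2189] yaw 3.5 gw 0.0259 F [-0.6  0.  -0.2] q [-0.05  0.28 -0.19  1.11 -0.    1.46]
{"dx":0.000,"dy":-0.003,"dz":0.000,"ax":0.001,"ay":0.019,"az":-0.002} rows 0.3
{"dx":0.001,"dy":0.165,"dz":0.001,"ax":0.001,"ay":0.022,"az":-0.002} rows 1.1
```

Gripper to 0.45, then down.

apply_moves --motion '[{"dx": 0,"dy": 0,"dz": 0,"ax": 0,"ay": 0.02,"az": 0},{"dx": 0,"dy": 0,"dz": 0,"ax": 0,"ay": 0.02,"az": 0},{"dx": 0,"dy": 0.1,"dz": 0,"ax": 0,"ay": 0.02,"az": 0},{"dx": 0,"dy": 0.165,"dz": 0,"ax": 0,"ay": 0.02,"az": 0},{"dx": 0,"dy": 0.165,"dz": 0,"ax": 0,"ay": 0.02,"az": 0},{"dx": 0,"dy": 0.165,"dz": 0,"ax": 0,"ay": 0.02,"az": 0},{"dx": 0,"dy": 0.165,"dz": 0,"ax": 0,"ay": 0.02,"az": 0},{"dx": 0,"dy": 0.165,"dz": 0,"ax": 0,"ay": 0.02,"az": 0},{"dx": 0,"dy": 0.165,"dz": 0,"ax": 0,"ay": 0.02,"az": 0},{"dx": 0,"dy": 0.165,"dz": 0,"ax": 0,"ay": 0.02,"az": 0}]' --gripper 0.45

```text
clock: 9.85
tool_pos: [0.5186, -0.0283, 0.1531]
orientation: [-0.706, 0.708, -0.002, -0.001]
force: [-0.2, 0.3, -0.7]
gripper_width: 0.038
```

apply_moves --motion '[{"dx": 0,"dy": 0,"dz": 0,"ax": 0,"ay": 0,"az": 0},{"dx": 0,"dy": 0,"dz": 0,"ax": 0,"ay": 0,"az": 0},{"dx": 0,"dy": 0,"dz": 0,"ax": 0,"ay": 0,"az": 0},{"dx": 0,"dy": 0,"dz": 0,"ax": 0,"ay": 0,"az": 0},{"dx": 0.05,"dy": 0,"dz": 0,"ax": 0,"ay": 0,"az": 0},{"dx": 0.1,"dy": 0,"dz": 0,"ax": 0,"ay": 0,"az": 0},{"dx": 0.15,"dy": 0,"dz": 0,"ax": 0,"ay": 0,"az": 0},{"dx": 0.2,"dy": 0,"dz": 0,"ax": 0,"ay": 0,"az": 0},{"dx": 0.25,"dy": 0,"dz": 0,"ax": 0,"ay": 0,"az": 0},{"dx": 0.25,"dy": 0,"dz": 0,"ax": 0,"ay": 0,"az": 0}]' --gripper 0 --squeeze 30

```text
clock: 11.1
tool_pos: [0.6203, -0.0293, 0.1533]
orientation: [-0.705, 0.709, -0.002, 0.0]
force: [1.9, -2.6, 6.4]
gripper_width: 0.0111
```

Run:
```python
from h import *
snap("scene","s4.png",(160,200,380,410),3)
plan((.714,-.031,.153,-.5),(.717,-.031,.153,-.5))
```

```text
clk 11.15 p [ 0.6198 -0.0292  0.1533] yaw -0.1 gw 0.011 F [ 2.5 -3.1  5.6] q [-0.05  0.48 -0.04  1.05 -0.    1.53]
{"dx":0.236,"dy":0.000,"dz":-0.004,"ax":0.002,"ay":0.002,"az":-0.001} rows 1.5
{"dx":0.243,"dy":0.000,"dz":-0.004,"ax":0.002,"ay":0.002,"az":-0.001} rows 0.0
```

View pics/s4.png

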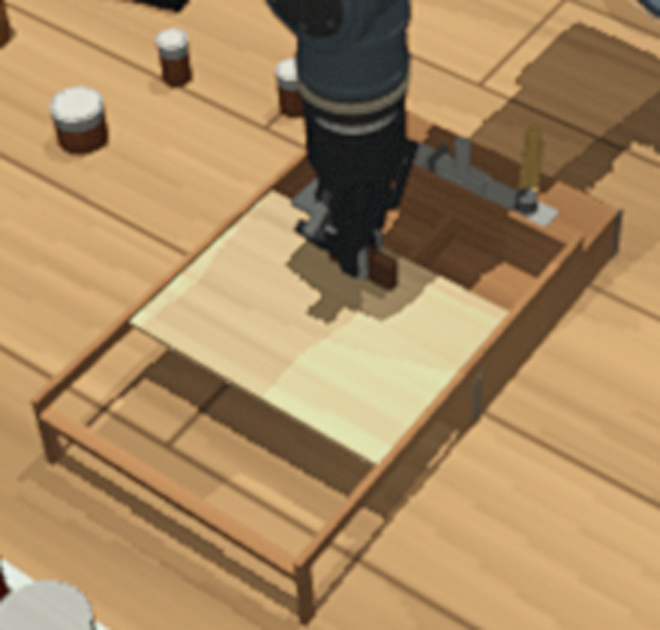

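The lid is sliding. I'll carry on to the stop.

apply_moves --motion '[{"dx": 0.05,"dy": 0,"dz": 0,"ax": 0,"ay": 0,"az": 0},{"dx": 0.1,"dy": 0,"dz": -0.002,"ax": 0,"ay": 0,"az": 0},{"dx": 0.15,"dy": 0,"dz": -0.002,"ax": 0,"ay": 0,"az": 0},{"dx": 0.19,"dy": 0,"dz": -0.003,"ax": 0,"ay": 0,"az": 0},{"dx": 0.22,"dy": 0,"dz": -0.004,"ax": 0,"ay": 0,"az": 0},{"dx": 0.232,"dy": 0,"dz": -0.004,"ax": 0,"ay": 0,"az": 0},{"dx": 0.24,"dy": 0,"dz": -0.004,"ax": 0,"ay": 0,"az": 0},{"dx": 0.243,"dy": 0,"dz": -0.004,"ax": 0,"ay": 0,"az": 0},{"dx": 0.243,"dy": 0,"dz": -0.004,"ax": 0,"ay": 0,"az": 0},{"dx": 0.243,"dy": 0,"dz": -0.004,"ax": 0,"ay": 0,"az": 0}]'

```text
clock: 12.4
tool_pos: [0.7145, -0.0303, 0.1533]
orientation: [-0.706, 0.708, -0.003, -0.002]
force: [-10.8, 4.2, 10.5]
gripper_width: 0.0113
```

apply_moves --motion '[{"dx": -0.005,"dy": 0,"dz": 0,"ax": 0,"ay": 0,"az": 0},{"dx": -0.005,"dy": 0,"dz": 0,"ax": 0,"ay": 0,"az": 0},{"dx": -0.005,"dy": 0,"dz": 0,"ax": 0,"ay": 0,"az": 0},{"dx": -0.005,"dy": 0,"dz": 0,"ax": 0,"ay": 0,"az": 0},{"dx": -0.005,"dy": -0.25,"dz": 0,"ax": 0,"ay": 0,"az": 0},{"dx": -0.005,"dy": -0.25,"dz": 0,"ax": 0,"ay": 0,"az": 0},{"dx": -0.4,"dy": -0.37,"dz": 0,"ax": 0,"ay": 0,"az": 0},{"dx": -0.7,"dy": -0.4,"dz": 0,"ax": 0,"ay": 0,"az": 0},{"dx": -0.7,"dy": -0.4,"dz": 0,"ax": 0,"ay": 0,"az": 0},{"dx": -0.7,"dy": -0.4,"dz": 0,"ax": 0,"ay": 0,"az": 0}]' --gripper 0.5

```text
clock: 13.65
tool_pos: [0.4678, -0.0293, 0.309]
orientation: [-0.706, 0.708, -0.003, -0.002]
force: [0.4, -0.1, 0.6]
gripper_width: 0.0427
```

Run:
```python
from h import *
pose_=plan()
snap("scene","s5.png",(150,180,520,430),2.1)
snap("top","t5.png",(150,80,500,290),2.2)
for th in ["jar1_mid","shaker1_mid","cup","dish"]:
    for n in("scene","top"):
        print(th,n,[(np.round(d["bbox"],1).tolist(),round(d["conf"],2)) for d in search_frame(n,th)])
```

```text
clk 13.65 p [ 0.4678 -0.0293  0.309 ] yaw -0.1 gw 0.0427 F [ 0.4 -0.1  0.6] q [-0.06  0.14 -0.12  1.31 -0.    1.51]
jar1_mid scene [([419.6, 295.8, 438.5, 322.2], 0.96)]
jar1_mid top [([206.8, 240.8, 229.2, 256.0], 0.75)]
shaker1_mid scene [([249.1, 218.6, 264.4, 242.9], 0.71)]
shaker1_mid top [([437.3, 187.2, 455.1, 206.6], 0.63), ([394.2, 243.8, 405.3, 251.6], 0.6)]
cup scene [([448.3, 314.8, 473.3, 348.9], 0.69)]
cup top [([168.9, 226.7, 191.6, 249.2], 0.78)]
dish scene [([448.1, 316.5, 474.8, 349.1], 0.7), ([390.9, 333.2, 423.1, 359.0], 0.69)]
dish top [([205.8, 185.6, 225.6, 215.3], 0.9)]
```

View pics/s5.png

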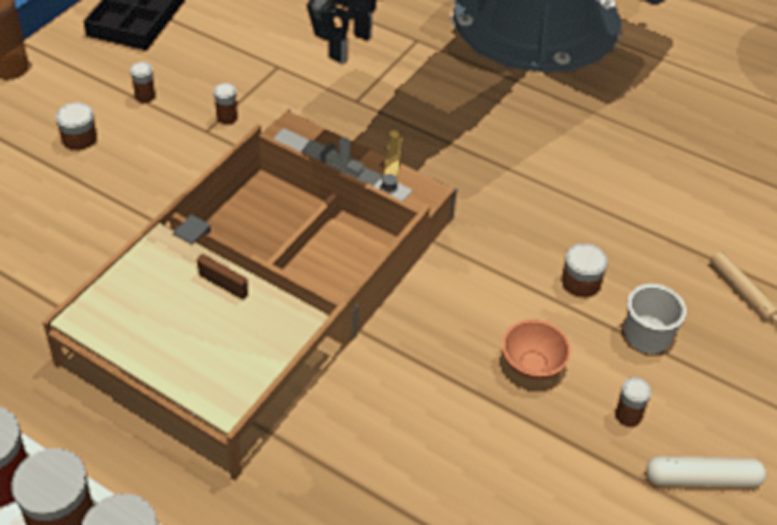

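View pics/t5.png

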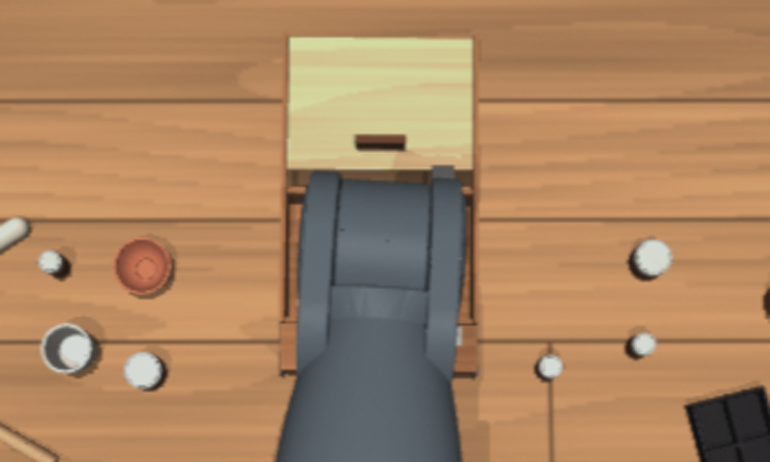

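The lid is fully open and both bays are empty. Now I'll locate the caps precisely.

```bash
cat >> h.py <<'E'
def cap(n,im,uv,z,r=14):
    u,v=map(int,uv);w=im[v-r:v+r+1,u-r:u+r+1].astype(float)
    m=((w.min(2)>125)&(w.max(2)-w.min(2)<45)).astype(np.uint8)
    k,l,st,ce=cv2.connectedComponentsWithStats(m)
    if k<2:return None
    i=max(range(1,k),key=lambda i:st[i,4]);c=ce[i]+[u-r,v-r];return c,st[i,4],onz(n,c,z)
def items(L,im=None):
    ims={n:read_camera(n) for n in("scene","top")}
    for nm,guess,h in L:
        out=[nm]
        for n in("top","scene"):
            r=cap(n,ims[n],proj(n,(*guess,h)),h-.002)
            out.append(None if r is None else (r[0].round(1).tolist(),int(r[1]),r[2][:2].round(4).tolist()))
        print(*out)
E
python3 - <<'E'
from h import *
G=[("jarL",(215,248),.044),("jarR",(446,197),.044),("shL",(174,200),.05),("shR1",(400,246),.05),("shR2",(441,237),.05)]
items([(a,onz("top",u,h)[:2],h) for a,u,h in G])
for n,u in (("cup",(180,239)),("dish",(215,201))): print(n,onz("top",u,.04)[:2].round(3))
E
```

```text
jarL ([214.2, 247.7], 219, [0.4296, 0.275]) ([428.8, 303.0], 237, [0.4303, 0.2735])
jarR ([446.7, 196.4], 211, [0.5745, -0.3824]) ([185.0, 234.4], 163, [0.5756, -0.3833])
shL ([172.1, 198.4], 83, [0.569, 0.395]) ([452.7, 365.2], 124, [0.5698, 0.3936])
shR1 ([400.0, 245.9], 86, [0.4333, -0.2465]) ([256.7, 222.9], 60, [0.4339, -0.2475])
shR2 ([442.5, 235.8], 82, [0.4618, -0.3663]) ([216.8, 212.7], 59, [0.4623, -0.3673])
cup [0.455 0.372]
dish [0.563 0.276]
```

Run:
```python
from h import *
plan((.430,.2745,.2,90),(.430,.2745,.082,90))
for u in((130,202),(161,184)): print(onz("top",u,.014)[:2].round(3))
```

```text
clk 14.25 p [ 0.4703 -0.0293  0.308 ] yaw -0.1 gw 0.0431 F [-0.7 -0.7  0.5] q [-0.06  0.15 -0.12  1.31 -0.    1.51]
{"dx":-0.100,"dy":0.268,"dz":0.760,"ax":-0.001,"ay":-0.501,"az":-0.003} rows 8.4
{"dx":-0.097,"dy":0.563,"dz":0.761,"ax":-0.001,"ay":-0.501,"az":-0.003} rows 1.9
[0.565 0.527]
[0.617 0.439]
```

apply_moves --motion '[{"dx": -0.1,"dy": 0.26,"dz": 0.76,"ax": 0,"ay": -0.5,"az": 0},{"dx": -0.1,"dy": 0.26,"dz": 0.76,"ax": 0,"ay": -0.5,"az": 0},{"dx": -0.1,"dy": 0.26,"dz": 0.76,"ax": 0,"ay": -0.5,"az": 0},{"dx": -0.1,"dy": 0.26,"dz": 0.76,"ax": 0,"ay": -0.5,"az": 0},{"dx": -0.1,"dy": 0.26,"dz": 0.76,"ax": 0,"ay": -0.5,"az": 0},{"dx": -0.1,"dy": 0.26,"dz": 0.76,"ax": 0,"ay": -0.5,"az": 0},{"dx": -0.1,"dy": 0.26,"dz": 0.76,"ax": 0,"ay": -0.5,"az": 0},{"dx": -0.1,"dy": 0.26,"dz": 0.76,"ax": 0,"ay": -0.5,"az": 0},{"dx": -0.1,"dy": 0.26,"dz": 0.76,"ax": 0,"ay": -0.5,"az": 0},{"dx": -0.1,"dy": 0.26,"dz": 0.76,"ax": 0,"ay": -0.5,"az": 0}]' --gripper 0.85

```text
clock: 15.5
tool_pos: [0.4301, 0.2745, 0.203]
orientation: [0.502, -0.499, -0.496, 0.503]
force: [-0.1, -0.8, -0.1]
gripper_width: 0.0728
```

Run:
```python
from h import *
items([("jarL",(.430,.2745),.044),("jarR",(.575,-.383),.044)])
snap("scene","s6.png",(380,230,520,400),3)
plan((.430,.2745,.082,90))
```

```text
jarL ([214.6, 252.6], 28, [0.4159, 0.2737]) ([428.5, 302.7], 101, [0.4298, 0.2725])
jarR ([446.5, 196.5], 213, [0.5743, -0.3819]) ([185.0, 234.4], 163, [0.5756, -0.3833])
clk 15.65 p [0.4301 0.2745 0.2032] yaw 89.8 gw 0.0725 F [-0.2  0.3 -0.1] q [ 0.57  0.27 -0.23  1.07  0.    0.57]
{"dx":0.001,"dy":0.303,"dz":-0.003,"ax":-0.003,"ay":-0.001,"az":-0.001} rows 1.9
```

View pics/s6.png

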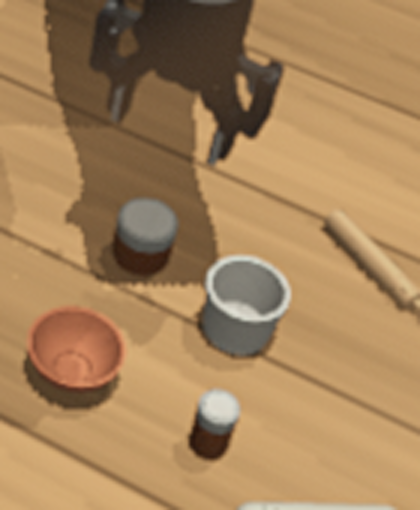

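The jar hasn't moved, so I'll descend and grip.

apply_moves --motion '[{"dx": 0,"dy": 0.15,"dz": -0.002,"ax": 0,"ay": 0,"az": 0},{"dx": 0,"dy": 0.24,"dz": -0.003,"ax": 0,"ay": 0,"az": 0},{"dx": 0,"dy": 0.303,"dz": -0.003,"ax": 0,"ay": 0,"az": 0},{"dx": 0,"dy": 0.303,"dz": -0.003,"ax": 0,"ay": 0,"az": 0},{"dx": 0,"dy": 0.303,"dz": -0.003,"ax": 0,"ay": 0,"az": 0},{"dx": 0,"dy": 0.303,"dz": -0.003,"ax": 0,"ay": 0,"az": 0},{"dx": 0,"dy": 0.303,"dz": -0.003,"ax": 0,"ay": 0,"az": 0},{"dx": 0,"dy": 0.303,"dz": -0.003,"ax": 0,"ay": 0,"az": 0},{"dx": 0,"dy": 0.303,"dz": -0.003,"ax": 0,"ay": 0,"az": 0},{"dx": 0,"dy": 0.303,"dz": -0.003,"ax": 0,"ay": 0,"az": 0}]'

```text
clock: 16.9
tool_pos: [0.4301, 0.274, 0.082]
orientation: [0.502, -0.5, -0.496, 0.502]
force: [0.3, 0.6, -0.2]
gripper_width: 0.0722
```

apply_moves --motion '[{"dx": 0,"dy": 0,"dz": 0,"ax": 0,"ay": 0,"az": 0},{"dx": 0,"dy": 0,"dz": 0,"ax": 0,"ay": 0,"az": 0},{"dx": 0,"dy": 0,"dz": 0,"ax": 0,"ay": 0,"az": 0},{"dx": 0,"dy": 0,"dz": 0,"ax": 0,"ay": 0,"az": 0},{"dx": 0,"dy": 0,"dz": 0,"ax": 0,"ay": 0,"az": 0},{"dx": 0,"dy": -0.1,"dz": 0,"ax": 0,"ay": 0,"az": 0},{"dx": 0,"dy": -0.2,"dz": 0,"ax": 0,"ay": 0,"az": 0},{"dx": 0,"dy": -0.3,"dz": 0,"ax": 0,"ay": 0,"az": 0},{"dx": 0,"dy": -0.37,"dz": 0,"ax": 0,"ay": 0,"az": 0},{"dx": 0,"dy": -0.37,"dz": 0,"ax": 0,"ay": 0,"az": 0}]' --gripper 0 --squeeze 35

```text
clock: 18.15
tool_pos: [0.4323, 0.275, 0.2316]
orientation: [0.502, -0.5, -0.497, 0.501]
force: [-0.0, -0.8, -1.6]
gripper_width: 0.0472
```

Run:
```python
from h import *
snap("scene","s7.png",(380,180,520,350),3)
plan((.606,.032,.23,90),(.606,.032,.090,90))
```

```text
clk 18.2 p [0.4317 0.2746 0.2301] yaw 89.8 gw 0.047 F [ 0.6  0.4 -1.4] q [ 0.57  0.26 -0.18  1.14  0.    0.57]
{"dx":-0.605,"dy":-0.001,"dz":-0.438,"ax":-0.003,"ay":-0.001,"az":-0.001} rows 4.8
{"dx":-0.604,"dy":0.348,"dz":-0.441,"ax":-0.003,"ay":-0.001,"az":-0.001} rows 2.2
```

View pics/s7.png

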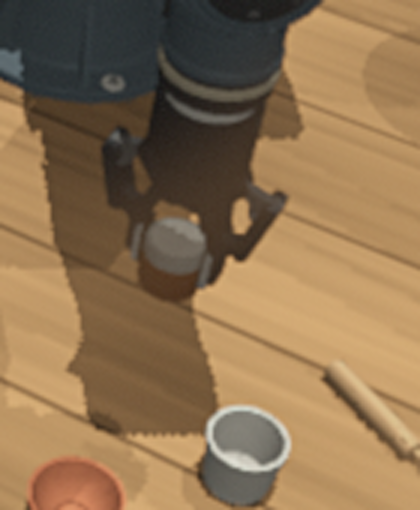

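The jar is held upright. Next I'll carry it into the left bay.

apply_moves --motion '[{"dx": -0.3,"dy": 0,"dz": -0.22,"ax": 0,"ay": 0,"az": 0},{"dx": -0.3,"dy": 0,"dz": -0.22,"ax": 0,"ay": 0,"az": 0},{"dx": -0.605,"dy": 0,"dz": -0.438,"ax": 0,"ay": 0,"az": 0},{"dx": -0.605,"dy": 0,"dz": -0.438,"ax": 0,"ay": 0,"az": 0},{"dx": -0.605,"dy": 0,"dz": -0.438,"ax": 0,"ay": 0,"az": 0},{"dx": -0.605,"dy": 0.1,"dz": -0.438,"ax": 0,"ay": 0,"az": 0},{"dx": -0.605,"dy": 0.2,"dz": -0.438,"ax": 0,"ay": 0,"az": 0},{"dx": -0.604,"dy": 0.3,"dz": -0.44,"ax": 0,"ay": 0,"az": 0},{"dx": -0.604,"dy": 0.345,"dz": -0.44,"ax": 0,"ay": 0,"az": 0},{"dx": -0.604,"dy": 0.35,"dz": -0.44,"ax": 0,"ay": 0,"az": 0}]'

```text
clock: 19.45
tool_pos: [0.604, 0.0319, 0.0864]
orientation: [0.503, -0.499, -0.495, 0.503]
force: [-1.1, -1.3, -1.2]
gripper_width: 0.047
```

Run:
```python
from h import *
snap("scene","s8.png",(200,190,380,350),4)
plan((.606,.032,.0885,90))
```

```text
clk 19.5 p [0.6043 0.0319 0.0868] yaw 89.8 gw 0.0472 F [-0.7  0.4 -1.2] q [ 0.05  0.52 -0.16  0.9  -0.    0.06]
{"dx":0.000,"dy":-0.004,"dz":-0.004,"ax":-0.004,"ay":-0.001,"az":-0.001} rows 0.1
```

View pics/s8.png

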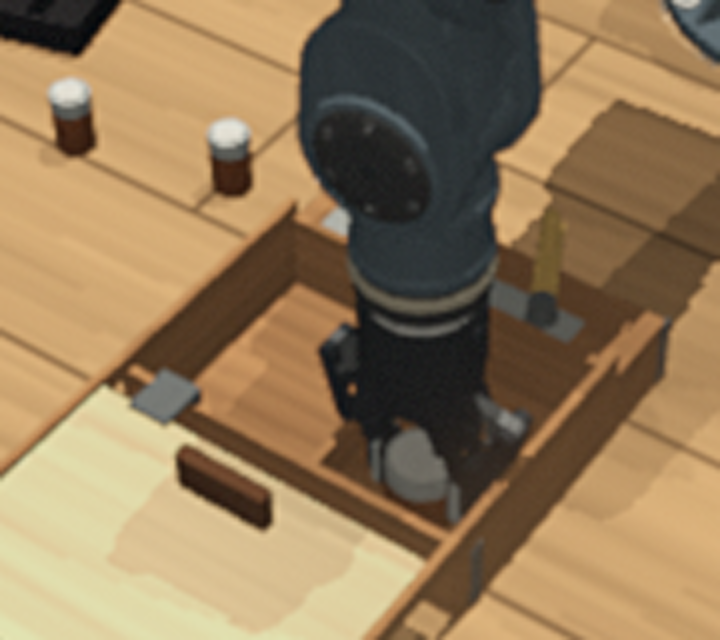

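apply_moves --motion '[{"dx": 0,"dy": 0.003,"dz": 0,"ax": 0,"ay": 0,"az": 0},{"dx": 0,"dy": 0.006,"dz": 0,"ax": 0,"ay": 0,"az": 0},{"dx": 0,"dy": 0.006,"dz": 0,"ax": 0,"ay": 0,"az": 0},{"dx": 0,"dy": 0.006,"dz": 0,"ax": 0,"ay": 0,"az": 0},{"dx": 0,"dy": 0.006,"dz": 0,"ax": 0,"ay": 0,"az": 0},{"dx": 0,"dy": 0.006,"dz": 0,"ax": 0,"ay": 0,"az": 0},{"dx": 0,"dy": 0.006,"dz": 0,"ax": 0,"ay": 0,"az": 0},{"dx": 0,"dy": 0.006,"dz": 0,"ax": 0,"ay": 0,"az": 0},{"dx": 0,"dy": 0.006,"dz": 0,"ax": 0,"ay": 0,"az": 0},{"dx": 0,"dy": 0.006,"dz": 0,"ax": 0,"ay": 0,"az": 0}]'

```text
clock: 20.75
tool_pos: [0.6044, 0.0319, 0.0862]
orientation: [0.503, -0.499, -0.496, 0.502]
force: [-5.0, -0.3, 18.1]
gripper_width: 0.047
```

apply_moves --motion '[{"dx": 0,"dy": 0,"dz": 0,"ax": 0,"ay": 0,"az": 0},{"dx": 0,"dy": 0,"dz": 0,"ax": 0,"ay": 0,"az": 0},{"dx": 0,"dy": 0,"dz": 0,"ax": 0,"ay": 0,"az": 0},{"dx": 0,"dy": 0,"dz": 0,"ax": 0,"ay": 0,"az": 0},{"dx": 0,"dy": -0.1,"dz": 0,"ax": 0,"ay": 0,"az": 0},{"dx": 0,"dy": -0.2,"dz": 0,"ax": 0,"ay": 0,"az": 0},{"dx": 0,"dy": -0.3,"dz": 0,"ax": 0,"ay": 0,"az": 0},{"dx": 0,"dy": -0.4,"dz": 0,"ax": 0,"ay": 0,"az": 0},{"dx": 0,"dy": -0.4,"dz": 0,"ax": 0,"ay": 0,"az": 0},{"dx": 0,"dy": -0.4,"dz": 0,"ax": 0,"ay": 0,"az": 0}]' --gripper 0.7

```text
clock: 22.0
tool_pos: [0.6058, 0.0323, 0.2455]
orientation: [0.503, -0.499, -0.496, 0.503]
force: [-0.0, 0.5, 0.4]
gripper_width: 0.06
```

Run:
```python
from h import *
plan((.569,.394,.23,135),(.569,.394,.089,135))
```

```text
clk 22.0 p [0.6058 0.0323 0.2455] yaw 89.8 gw 0.06 F [-0.   0.5  0.4] q [ 0.05  0.41  0.08  1.26 -0.    0.06]
{"dx":0.904,"dy":0.037,"dz":0.095,"ax":-0.004,"ay":-0.251,"az":0.000} rows 5.8
{"dx":0.905,"dy":0.389,"dz":0.091,"ax":-0.004,"ay":-0.251,"az":0.000} rows 2.3
```

apply_moves --motion '[{"dx": 0.45,"dy": 0.02,"dz": 0.045,"ax": 0,"ay": -0.12,"az": 0},{"dx": 0.45,"dy": 0.02,"dz": 0.045,"ax": 0,"ay": -0.12,"az": 0},{"dx": 0.9,"dy": 0.03,"dz": 0.094,"ax": 0,"ay": -0.25,"az": 0},{"dx": 0.904,"dy": 0.03,"dz": 0.094,"ax": 0,"ay": -0.25,"az": 0},{"dx": 0.904,"dy": 0.03,"dz": 0.094,"ax": 0,"ay": -0.25,"az": 0},{"dx": 0.904,"dy": 0.03,"dz": 0.094,"ax": 0,"ay": -0.25,"az": 0},{"dx": 0.904,"dy": 0.03,"dz": 0.094,"ax": 0,"ay": -0.25,"az": 0},{"dx": 0.905,"dy": 0.12,"dz": 0.093,"ax": 0,"ay": -0.25,"az": 0},{"dx": 0.905,"dy": 0.2,"dz": 0.093,"ax": 0,"ay": -0.25,"az": 0},{"dx": 0.905,"dy": 0.2,"dz": 0.093,"ax": 0,"ay": -0.25,"az": 0}]' --gripper 0.6

```text
clock: 23.25
tool_pos: [0.5676, 0.3923, 0.1612]
orientation: [0.276, -0.268, -0.648, 0.657]
force: [-0.1, -0.4, 0.7]
gripper_width: 0.0514
```

Run:
```python
from h import *
snap("scene","s9.png",(200,190,520,430),2.4)
plan((.569,.394,.088,135))
```

```text
clk 23.3 p [0.5685 0.3929 0.1634] yaw 134.7 gw 0.0512 F [-0.2 -0.7 -0.7] q [ 0.6   0.6   0.2   1.18  0.   -0.18]
{"dx":-0.000,"dy":0.188,"dz":-0.005,"ax":-0.004,"ay":-0.001,"az":0.002} rows 1.2
```

View pics/s9.png

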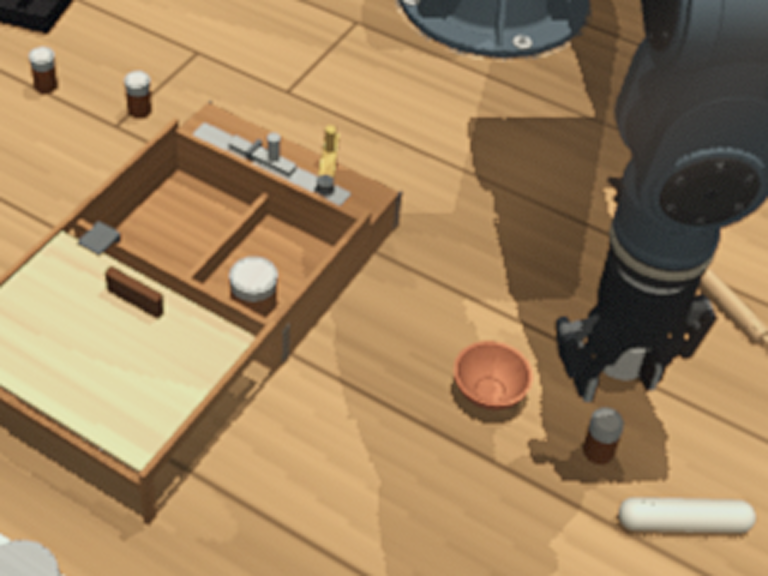

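apply_moves --motion '[{"dx": 0,"dy": 0.1,"dz": -0.005,"ax": 0,"ay": 0,"az": 0},{"dx": 0,"dy": 0.188,"dz": -0.005,"ax": 0,"ay": 0,"az": 0},{"dx": 0,"dy": 0.188,"dz": -0.005,"ax": 0,"ay": 0,"az": 0},{"dx": 0,"dy": 0.188,"dz": -0.005,"ax": 0,"ay": 0,"az": 0},{"dx": 0,"dy": 0.188,"dz": -0.005,"ax": 0,"ay": 0,"az": 0},{"dx": 0,"dy": 0.188,"dz": -0.005,"ax": 0,"ay": 0,"az": 0},{"dx": 0,"dy": 0.188,"dz": -0.005,"ax": 0,"ay": 0,"az": 0},{"dx": 0,"dy": 0.188,"dz": -0.005,"ax": 0,"ay": 0,"az": 0},{"dx": 0,"dy": 0.188,"dz": -0.005,"ax": 0,"ay": 0,"az": 0},{"dx": 0,"dy": 0.188,"dz": -0.005,"ax": 0,"ay": 0,"az": 0}]'

```text
clock: 24.55
tool_pos: [0.5688, 0.3939, 0.0881]
orientation: [0.276, -0.268, -0.649, 0.656]
force: [-0.4, 0.0, 0.1]
gripper_width: 0.0515
```

apply_moves --motion '[{"dx": 0,"dy": 0,"dz": 0,"ax": 0,"ay": 0,"az": 0},{"dx": 0,"dy": 0,"dz": 0,"ax": 0,"ay": 0,"az": 0},{"dx": 0,"dy": 0,"dz": 0,"ax": 0,"ay": 0,"az": 0},{"dx": 0,"dy": 0,"dz": 0,"ax": 0,"ay": 0,"az": 0},{"dx": 0,"dy": 0,"dz": 0,"ax": 0,"ay": 0,"az": 0},{"dx": 0,"dy": -0.1,"dz": 0,"ax": 0,"ay": 0,"az": 0},{"dx": 0,"dy": -0.2,"dz": 0,"ax": 0,"ay": 0,"az": 0},{"dx": 0,"dy": -0.3,"dz": 0,"ax": 0,"ay": 0,"az": 0},{"dx": 0,"dy": -0.37,"dz": 0,"ax": 0,"ay": 0,"az": 0},{"dx": 0,"dy": -0.37,"dz": 0,"ax": 0,"ay": 0,"az": 0}]' --gripper 0 --squeeze 35

```text
clock: 25.8
tool_pos: [0.5716, 0.3952, 0.2382]
orientation: [0.275, -0.269, -0.65, 0.655]
force: [-0.6, 0.4, -1.7]
gripper_width: 0.0293
```

Run:
```python
from h import *
plan((.590,.15,.23,112),(.616,-.0895,.23,90),(.616,-.0895,.0935,90))
```

```text
clk 25.8 p [0.5716 0.3952 0.2382] yaw 134.7 gw 0.0293 F [-0.6  0.4 -1.7] q [ 0.6   0.57  0.34  1.35  0.   -0.18]
{"dx":-0.468,"dy":0.022,"dz":0.399,"ax":-0.003,"ay":0.126,"az":0.001} rows 3.9
{"dx":-0.939,"dy":0.023,"dz":0.774,"ax":-0.004,"ay":0.249,"az":0.000} rows 3.9
{"dx":-0.941,"dy":0.364,"dz":0.771,"ax":-0.004,"ay":0.249,"az":0.000} rows 2.2
```

apply_moves --motion '[{"dx": -0.468,"dy": 0.02,"dz": 0.4,"ax": 0,"ay": 0.125,"az": 0},{"dx": -0.468,"dy": 0.02,"dz": 0.4,"ax": 0,"ay": 0.125,"az": 0},{"dx": -0.468,"dy": 0.02,"dz": 0.4,"ax": 0,"ay": 0.125,"az": 0},{"dx": -0.939,"dy": 0.02,"dz": 0.774,"ax": 0,"ay": 0.25,"az": 0},{"dx": -0.939,"dy": 0.02,"dz": 0.774,"ax": 0,"ay": 0.25,"az": 0},{"dx": -0.939,"dy": 0.02,"dz": 0.774,"ax": 0,"ay": 0.25,"az": 0},{"dx": -0.939,"dy": 0.02,"dz": 0.774,"ax": 0,"ay": 0.25,"az": 0},{"dx": -0.939,"dy": 0.02,"dz": 0.774,"ax": 0,"ay": 0.25,"az": 0},{"dx": -0.939,"dy": 0.02,"dz": 0.774,"ax": 0,"ay": 0.25,"az": 0},{"dx": -0.94,"dy": 0.2,"dz": 0.772,"ax": 0,"ay": 0.25,"az": 0}]'

```text
clock: 27.05
tool_pos: [0.6184, -0.0902, 0.1708]
orientation: [-0.501, 0.502, 0.497, -0.5]
force: [1.2, -0.3, -3.5]
gripper_width: 0.0291
```

Run:
```python
from h import *
snap("scene","s10.png",(160,190,360,350),3.5)
plan((.616,-.0895,.0935,90))
```

```text
clk 27.1 p [ 0.6129 -0.0889  0.1596] yaw 89.7 gw 0.0289 F [-4.8  1.1 -9.1] q [-0.14  0.49 -0.02  1.09 -0.   -0.14]
{"dx":-0.001,"dy":0.165,"dz":-0.011,"ax":-0.006,"ay":-0.002,"az":-0.001} rows 1.1
```

View pics/s10.png

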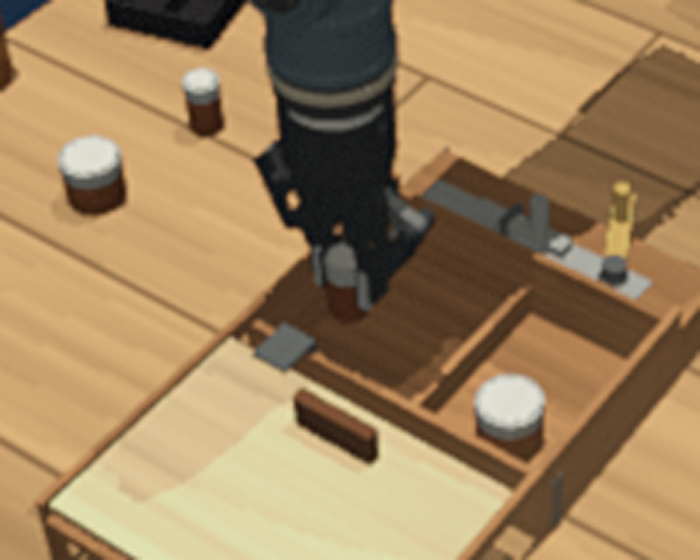

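apply_moves --motion '[{"dx": 0,"dy": 0.06,"dz": -0.01,"ax": 0,"ay": 0,"az": 0},{"dx": 0,"dy": 0.12,"dz": -0.01,"ax": 0,"ay": 0,"az": 0},{"dx": 0,"dy": 0.155,"dz": -0.01,"ax": 0,"ay": 0,"az": 0},{"dx": 0,"dy": 0.165,"dz": -0.01,"ax": 0,"ay": 0,"az": 0},{"dx": 0,"dy": 0.166,"dz": -0.01,"ax": 0,"ay": 0,"az": 0},{"dx": 0,"dy": 0.166,"dz": -0.01,"ax": 0,"ay": 0,"az": 0},{"dx": 0,"dy": 0.166,"dz": -0.01,"ax": 0,"ay": 0,"az": 0},{"dx": 0,"dy": 0.166,"dz": -0.01,"ax": 0,"ay": 0,"az": 0},{"dx": 0,"dy": 0.166,"dz": -0.01,"ax": 0,"ay": 0,"az": 0},{"dx": 0,"dy": 0.166,"dz": -0.01,"ax": 0,"ay": 0,"az": 0}]'

```text
clock: 28.35
tool_pos: [0.6154, -0.0885, 0.0942]
orientation: [0.506, -0.497, -0.494, 0.504]
force: [-3.9, 2.0, 6.5]
gripper_width: 0.029
```

Run:
```python
from h import *
plan((.616,-.0895,.0935,90))
```

```text
clk 28.35 p [ 0.6154 -0.0885  0.0942] yaw 89.8 gw 0.029 F [-3.9  2.   6.5] q [-0.14  0.54 -0.1   0.95 -0.   -0.14]
{"dx":-0.003,"dy":0.002,"dz":-0.002,"ax":-0.006,"ay":-0.001,"az":-0.000} rows 0.1
```

apply_moves --motion '[{"dx": 0,"dy": 0,"dz": 0,"ax": 0,"ay": 0,"az": 0},{"dx": 0,"dy": 0,"dz": 0,"ax": 0,"ay": 0,"az": 0},{"dx": 0,"dy": 0,"dz": 0,"ax": 0,"ay": 0,"az": 0},{"dx": 0,"dy": 0,"dz": 0,"ax": 0,"ay": 0,"az": 0},{"dx": 0,"dy": -0.1,"dz": 0,"ax": 0,"ay": 0,"az": 0},{"dx": 0,"dy": -0.2,"dz": 0,"ax": 0,"ay": 0,"az": 0},{"dx": 0,"dy": -0.3,"dz": 0,"ax": 0,"ay": 0,"az": 0},{"dx": -0.2,"dy": -0.35,"dz": 0.25,"ax": 0,"ay": 0,"az": 0},{"dx": -0.39,"dy": -0.35,"dz": 0.45,"ax": 0,"ay": 0,"az": 0},{"dx": -0.39,"dy": -0.35,"dz": 0.45,"ax": 0,"ay": 0,"az": 0}]' --gripper 0.55

```text
clock: 29.6
tool_pos: [0.4748, -0.2101, 0.2342]
orientation: [0.505, -0.497, -0.494, 0.504]
force: [1.0, -0.4, 0.2]
gripper_width: 0.0471
```

Run:
```python
from h import *
items([("shR1",(.4335,-.247),.05),("shR2",(.462,-.367),.05),("jarR",(.575,-.383),.044)])
plan((.4338,-.247,.088,90))
```

```text
shR1 None ([255.0, 221.3], 3, [0.4313, -0.2554])
shR2 None ([216.8, 212.7], 59, [0.4623, -0.3673])
jarR None ([185.0, 234.4], 163, [0.5756, -0.3833])
clk 29.7 p [ 0.4722 -0.212   0.2348] yaw 89.5 gw 0.0467 F [0.8 1.3 0.5] q [-0.42  0.27 -0.15  1.17 -0.01 -0.41]
{"dx":-0.088,"dy":0.369,"dz":0.088,"ax":-0.006,"ay":-0.003,"az":-0.001} rows 2.5
```

apply_moves --motion '[{"dx": -0.088,"dy": 0.05,"dz": 0.088,"ax": 0,"ay": 0,"az": 0},{"dx": -0.088,"dy": 0.1,"dz": 0.088,"ax": 0,"ay": 0,"az": 0},{"dx": -0.088,"dy": 0.2,"dz": 0.088,"ax": 0,"ay": 0,"az": 0},{"dx": -0.088,"dy": 0.3,"dz": 0.088,"ax": 0,"ay": 0,"az": 0},{"dx": -0.088,"dy": 0.369,"dz": 0.088,"ax": 0,"ay": 0,"az": 0},{"dx": -0.088,"dy": 0.369,"dz": 0.088,"ax": 0,"ay": 0,"az": 0},{"dx": -0.088,"dy": 0.369,"dz": 0.088,"ax": 0,"ay": 0,"az": 0},{"dx": -0.088,"dy": 0.369,"dz": 0.088,"ax": 0,"ay": 0,"az": 0},{"dx": -0.088,"dy": 0.369,"dz": 0.088,"ax": 0,"ay": 0,"az": 0},{"dx": -0.088,"dy": 0.369,"dz": 0.088,"ax": 0,"ay": 0,"az": 0}]' --gripper 0.6

```text
clock: 30.95
tool_pos: [0.434, -0.2473, 0.0885]
orientation: [0.506, -0.498, -0.492, 0.503]
force: [-0.5, -0.5, 0.0]
gripper_width: 0.0515
```

Run:
```python
from h import *
snap("scene","s11.png",(160,170,340,330),3.5)
plan((.4338,-.247,.088,90))
```

```text
clk 31.0 p [ 0.4339 -0.2473  0.0883] yaw 89.5 gw 0.0511 F [-0.2 -0.8  0.8] q [-0.51  0.38 -0.42  0.79 -0.01 -0.5 ]
{"dx":0.001,"dy":0.001,"dz":0.000,"ax":-0.006,"ay":-0.003,"az":-0.001} rows 0.1
```

View pics/s11.png

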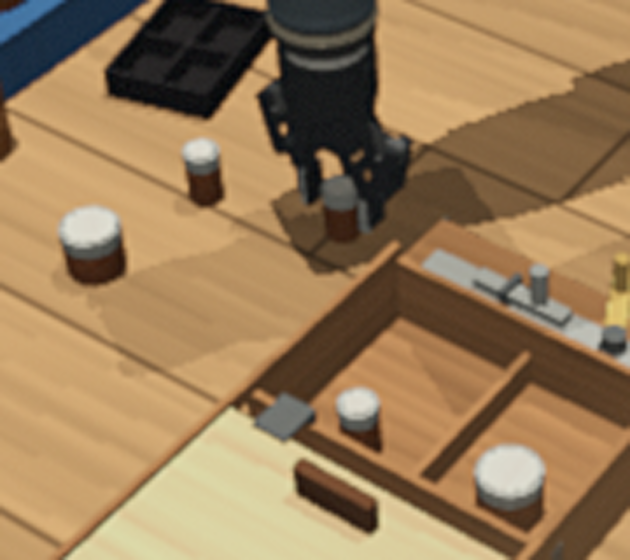

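The first shaker stands upright in the right bay, and the second is between the pads. Next: grip, lift and carry to (.571,-.0895).

apply_moves --motion '[{"dx": 0,"dy": 0,"dz": 0,"ax": 0,"ay": 0,"az": 0},{"dx": 0,"dy": 0,"dz": 0,"ax": 0,"ay": 0,"az": 0},{"dx": 0,"dy": 0,"dz": 0,"ax": 0,"ay": 0,"az": 0},{"dx": 0,"dy": 0,"dz": 0,"ax": 0,"ay": 0,"az": 0},{"dx": 0,"dy": 0,"dz": 0,"ax": 0,"ay": 0,"az": 0},{"dx": 0,"dy": -0.1,"dz": 0,"ax": 0,"ay": 0,"az": 0},{"dx": 0,"dy": -0.2,"dz": 0,"ax": 0,"ay": 0,"az": 0},{"dx": 0,"dy": -0.3,"dz": 0,"ax": 0,"ay": 0,"az": 0},{"dx": 0,"dy": -0.35,"dz": 0,"ax": 0,"ay": 0,"az": 0},{"dx": 0,"dy": -0.35,"dz": 0,"ax": 0,"ay": 0,"az": 0}]' --gripper 0 --squeeze 35

```text
clock: 32.25
tool_pos: [0.4372, -0.2473, 0.2293]
orientation: [0.506, -0.499, -0.493, 0.503]
force: [-0.7, 0.3, -1.9]
gripper_width: 0.0289
```

Run:
```python
from h import *
plan((.571,-.0895,.23,90),(.571,-.0895,.0945,90))
```

```text
clk 32.25 p [ 0.4372 -0.2473  0.2293] yaw 89.5 gw 0.0289 F [-0.7  0.3 -1.9] q [-0.51  0.25 -0.2   1.14 -0.01 -0.5 ]
{"dx":0.397,"dy":-0.009,"dz":-0.331,"ax":-0.005,"ay":-0.003,"az":-0.001} rows 3.3
{"dx":0.399,"dy":0.330,"dz":-0.337,"ax":-0.005,"ay":-0.003,"az":-0.001} rows 2.2
```

apply_moves --motion '[{"dx": 0.2,"dy": 0,"dz": -0.16,"ax": 0,"ay": 0,"az": 0},{"dx": 0.397,"dy": 0,"dz": -0.331,"ax": -0.005,"ay": -0.003,"az": 0},{"dx": 0.397,"dy": 0,"dz": -0.331,"ax": -0.005,"ay": -0.003,"az": 0},{"dx": 0.397,"dy": 0,"dz": -0.331,"ax": -0.005,"ay": -0.003,"az": 0},{"dx": 0.398,"dy": 0.1,"dz": -0.333,"ax": -0.005,"ay": -0.003,"az": 0},{"dx": 0.398,"dy": 0.2,"dz": -0.335,"ax": -0.005,"ay": -0.003,"az": 0},{"dx": 0.399,"dy": 0.29,"dz": -0.337,"ax": -0.005,"ay": -0.003,"az": 0},{"dx": 0.399,"dy": 0.32,"dz": -0.337,"ax": -0.005,"ay": -0.003,"az": 0},{"dx": 0.399,"dy": 0.33,"dz": -0.337,"ax": -0.005,"ay": -0.003,"az": 0},{"dx": 0.399,"dy": 0.333,"dz": -0.337,"ax": -0.005,"ay": -0.003,"az": 0}]'

```text
clock: 33.5
tool_pos: [0.5701, -0.0896, 0.0944]
orientation: [0.5, -0.5, -0.498, 0.502]
force: [-9.4, 1.1, 18.6]
gripper_width: 0.0294
```

Run:
```python
from h import *
snap("scene","s12.png",(160,190,360,350),3.5)
plan((.571,-.0895,.094,90))
```

```text
clk 33.55 p [ 0.5701 -0.0896  0.0945] yaw 90.0 gw 0.0294 F [-3.3  0.4  6. ] q [-0.15  0.47 -0.23  0.87 -0.   -0.15]
{"dx":0.000,"dy":0.001,"dz":-0.002,"ax":-0.001,"ay":0.000,"az":-0.001} rows 0.0
```

View pics/s12.png

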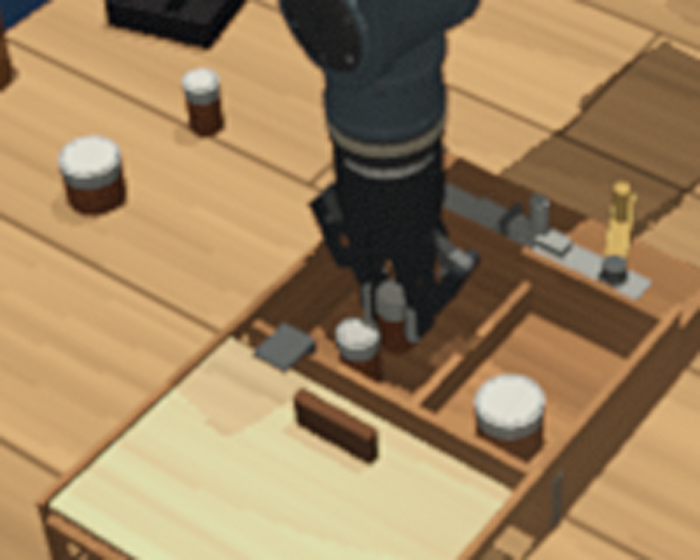

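The second shaker is standing on the bay floor. I'll release it, lift, and head for the third at (.462,-.367).

apply_moves --motion '[{"dx": 0,"dy": 0,"dz": 0,"ax": 0,"ay": 0,"az": 0},{"dx": 0,"dy": 0,"dz": 0,"ax": 0,"ay": 0,"az": 0},{"dx": 0,"dy": 0,"dz": 0,"ax": 0,"ay": 0,"az": 0},{"dx": 0,"dy": 0,"dz": 0,"ax": 0,"ay": 0,"az": 0},{"dx": 0,"dy": -0.1,"dz": 0,"ax": 0,"ay": 0,"az": 0},{"dx": 0,"dy": -0.2,"dz": 0,"ax": 0,"ay": 0,"az": 0},{"dx": 0,"dy": -0.3,"dz": 0,"ax": 0,"ay": 0,"az": 0},{"dx": -0.2,"dy": -0.35,"dz": 0.1,"ax": 0,"ay": 0,"az": 0},{"dx": -0.4,"dy": -0.35,"dz": 0.2,"ax": 0,"ay": 0,"az": 0},{"dx": -0.55,"dy": -0.35,"dz": 0.27,"ax": 0,"ay": 0,"az": 0}]' --gripper 0.55

```text
clock: 34.8
tool_pos: [0.4875, -0.2571, 0.2343]
orientation: [0.499, -0.5, -0.499, 0.502]
force: [0.2, -0.2, 0.4]
gripper_width: 0.047
```

Run:
```python
from h import *
items([("shR2",(.462,-.367),.05),("jarR",(.575,-.383),.044)])
plan((.462,-.367,.2,90),(.462,-.367,.088,90))
```

```text
shR2 None ([216.8, 212.7], 60, [0.4621, -0.3675])
jarR None ([185.0, 234.4], 163, [0.5756, -0.3833])
clk 34.9 p [ 0.4858 -0.2602  0.2341] yaw 89.7 gw 0.047 F [0.8 0.1 0.9] q [-0.49  0.31 -0.09  1.17 -0.01 -0.48]
{"dx":-0.267,"dy":0.087,"dz":0.058,"ax":-0.001,"ay":-0.002,"az":-0.002} rows 1.8
{"dx":-0.265,"dy":0.367,"dz":0.057,"ax":-0.001,"ay":-0.002,"az":-0.002} rows 1.8
```

apply_moves --motion '[{"dx": -0.267,"dy": 0.06,"dz": 0.058,"ax": 0,"ay": 0,"az": 0},{"dx": -0.267,"dy": 0.087,"dz": 0.058,"ax": 0,"ay": 0,"az": 0},{"dx": -0.267,"dy": 0.1,"dz": 0.058,"ax": 0,"ay": 0,"az": 0},{"dx": -0.267,"dy": 0.2,"dz": 0.058,"ax": 0,"ay": 0,"az": 0},{"dx": -0.265,"dy": 0.3,"dz": 0.057,"ax": 0,"ay": 0,"az": 0},{"dx": -0.265,"dy": 0.367,"dz": 0.057,"ax": 0,"ay": 0,"az": 0},{"dx": -0.265,"dy": 0.367,"dz": 0.057,"ax": 0,"ay": 0,"az": 0},{"dx": -0.265,"dy": 0.367,"dz": 0.057,"ax": 0,"ay": 0,"az": 0},{"dx": -0.265,"dy": 0.367,"dz": 0.057,"ax": 0,"ay": 0,"az": 0},{"dx": -0.265,"dy": 0.367,"dz": 0.057,"ax": 0,"ay": 0,"az": 0}]' --gripper 0.6

```text
clock: 36.15
tool_pos: [0.4625, -0.3671, 0.089]
orientation: [-0.5, 0.503, 0.497, -0.501]
force: [0.4, 0.4, 0.9]
gripper_width: 0.051
```

apply_moves --motion '[{"dx": 0,"dy": 0,"dz": 0,"ax": 0,"ay": 0,"az": 0},{"dx": 0,"dy": 0,"dz": 0,"ax": 0,"ay": 0,"az": 0},{"dx": 0,"dy": 0,"dz": 0,"ax": 0,"ay": 0,"az": 0},{"dx": 0,"dy": 0,"dz": 0,"ax": 0,"ay": 0,"az": 0},{"dx": 0,"dy": 0,"dz": 0,"ax": 0,"ay": 0,"az": 0},{"dx": 0,"dy": -0.1,"dz": 0,"ax": 0,"ay": 0,"az": 0},{"dx": 0,"dy": -0.2,"dz": 0,"ax": 0,"ay": 0,"az": 0},{"dx": 0,"dy": -0.3,"dz": 0,"ax": 0,"ay": 0,"az": 0},{"dx": 0,"dy": -0.35,"dz": 0,"ax": 0,"ay": 0,"az": 0},{"dx": 0,"dy": -0.35,"dz": 0,"ax": 0,"ay": 0,"az": 0}]' --gripper 0 --squeeze 35

```text
clock: 37.4
tool_pos: [0.4633, -0.3667, 0.2305]
orientation: [-0.499, 0.504, 0.497, -0.5]
force: [0.4, -0.8, -1.5]
gripper_width: 0.0294
```

Run:
```python
from h import *
snap("scene","s13.png",(160,150,360,330),3.3)
plan((.526,-.0895,.23,90),(.526,-.0895,.094,90))
```

```text
clk 37.45 p [ 0.4628 -0.3663  0.229 ] yaw 89.7 gw 0.029 F [-0.3  0.1 -1. ] q [-0.67  0.38 -0.    1.18 -0.01 -0.66]
{"dx":0.693,"dy":-0.007,"dz":-0.154,"ax":-0.000,"ay":-0.002,"az":-0.002} rows 4.5
{"dx":0.695,"dy":0.333,"dz":-0.155,"ax":-0.000,"ay":-0.002,"az":-0.002} rows 2.2
```

View pics/s13.png

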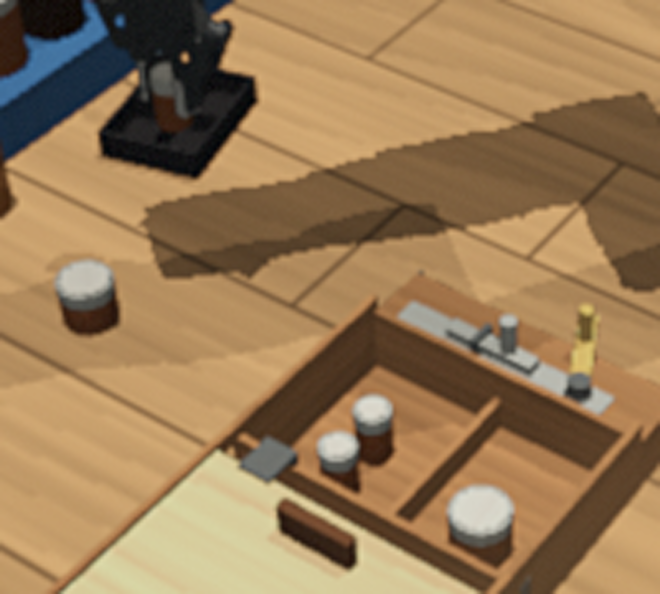

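apply_moves --motion '[{"dx": 0.35,"dy": 0,"dz": -0.07,"ax": 0,"ay": 0,"az": 0},{"dx": 0.5,"dy": 0,"dz": -0.11,"ax": 0,"ay": 0,"az": 0},{"dx": 0.69,"dy": 0,"dz": -0.154,"ax": 0,"ay": 0,"az": 0},{"dx": 0.693,"dy": 0,"dz": -0.154,"ax": 0,"ay": 0,"az": 0},{"dx": 0.694,"dy": 0,"dz": -0.155,"ax": 0,"ay": 0,"az": 0},{"dx": 0.694,"dy": 0.1,"dz": -0.155,"ax": 0,"ay": 0,"az": 0},{"dx": 0.695,"dy": 0.2,"dz": -0.155,"ax": 0,"ay": 0,"az": 0},{"dx": 0.695,"dy": 0.29,"dz": -0.155,"ax": 0,"ay": 0,"az": 0},{"dx": 0.695,"dy": 0.325,"dz": -0.155,"ax": 0,"ay": 0,"az": 0},{"dx": 0.695,"dy": 0.332,"dz": -0.155,"ax": 0,"ay": 0,"az": 0}]'

```text
clock: 38.7
tool_pos: [0.5248, -0.0892, 0.0938]
orientation: [-0.501, 0.502, 0.496, -0.501]
force: [-10.4, 4.2, 26.3]
gripper_width: 0.029
```

Run:
```python
from h import *
plan((.526,-.0895,.094,90))
```

```text
clk 38.7 p [ 0.5248 -0.0892  0.0938] yaw 89.7 gw 0.029 F [-10.4   4.2  26.3] q [-0.17  0.41 -0.35  0.82 -0.01 -0.16]
{"dx":-0.001,"dy":-0.000,"dz":-0.003,"ax":-0.001,"ay":-0.002,"az":-0.002} rows 0.0
```

apply_moves --motion '[{"dx": 0,"dy": -0.002,"dz": 0,"ax": 0,"ay": 0,"az": 0},{"dx": 0,"dy": -0.002,"dz": 0,"ax": 0,"ay": 0,"az": 0},{"dx": 0,"dy": -0.002,"dz": 0,"ax": 0,"ay": 0,"az": 0},{"dx": 0,"dy": -0.002,"dz": 0,"ax": 0,"ay": 0,"az": 0},{"dx": 0,"dy": -0.1,"dz": 0,"ax": 0,"ay": 0,"az": 0},{"dx": 0,"dy": -0.2,"dz": 0,"ax": 0,"ay": 0,"az": 0},{"dx": 0,"dy": -0.3,"dz": 0,"ax": 0,"ay": 0,"az": 0},{"dx": -0.2,"dy": -0.35,"dz": -0.03,"ax": 0,"ay": 0,"az": 0},{"dx": -0.35,"dy": -0.35,"dz": -0.06,"ax": 0,"ay": 0,"az": 0},{"dx": -0.5,"dy": -0.35,"dz": -0.1,"ax": 0,"ay": 0,"az": 0}]' --gripper 0.6

```text
clock: 39.95
tool_pos: [0.5603, -0.2725, 0.2355]
orientation: [-0.5, 0.502, 0.497, -0.501]
force: [0.9, 1.2, -0.4]
gripper_width: 0.0515
```

Run:
```python
from h import *
items([("jarR",(.575,-.383),.044)])
snap("scene","s14.png",(150,150,360,330),3.3)
plan((.575,-.3830,.2,90),(.575,-.3830,.082,90))
```

```text
jarR None ([185.0, 234.4], 163, [0.5756, -0.3833])
clk 40.1 p [ 0.56   -0.2735  0.2339] yaw 89.5 gw 0.0513 F [ 0.3  0.6 -0.2] q [-0.45  0.44  0.1   1.24 -0.01 -0.44]
{"dx":-0.273,"dy":0.086,"dz":-0.040,"ax":-0.001,"ay":-0.003,"az":-0.002} rows 1.8
{"dx":-0.271,"dy":0.381,"dz":-0.041,"ax":-0.001,"ay":-0.003,"az":-0.002} rows 1.9
```

View pics/s14.png

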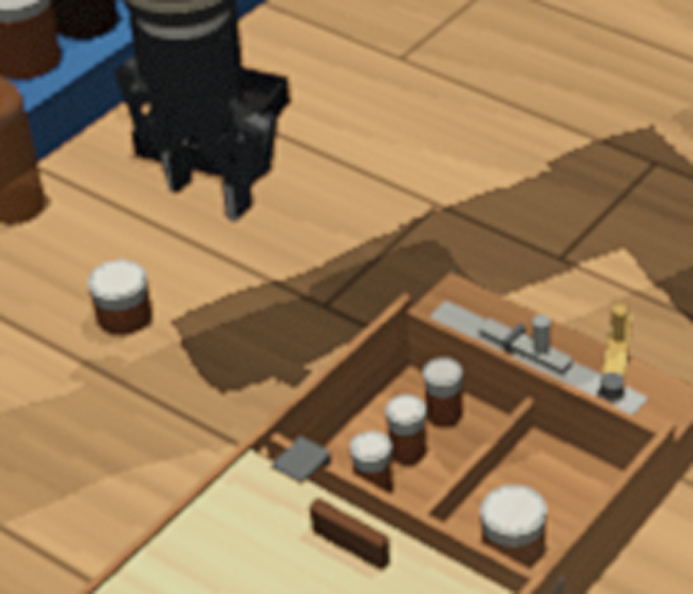

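All three shakers are upright in the right bay. The last jar hasn't moved, so I'll pick it up.

apply_moves --motion '[{"dx": -0.273,"dy": 0.05,"dz": -0.04,"ax": 0,"ay": 0,"az": 0},{"dx": -0.273,"dy": 0.086,"dz": -0.04,"ax": 0,"ay": 0,"az": 0},{"dx": -0.273,"dy": 0.086,"dz": -0.04,"ax": 0,"ay": 0,"az": 0},{"dx": -0.272,"dy": 0.1,"dz": -0.041,"ax": 0,"ay": 0,"az": 0},{"dx": -0.271,"dy": 0.2,"dz": -0.041,"ax": 0,"ay": 0,"az": 0},{"dx": -0.271,"dy": 0.3,"dz": -0.041,"ax": 0,"ay": 0,"az": 0},{"dx": -0.271,"dy": 0.381,"dz": -0.041,"ax": 0,"ay": 0,"az": 0},{"dx": -0.271,"dy": 0.381,"dz": -0.041,"ax": 0,"ay": 0,"az": 0},{"dx": -0.271,"dy": 0.381,"dz": -0.041,"ax": 0,"ay": 0,"az": 0},{"dx": -0.271,"dy": 0.381,"dz": -0.041,"ax": 0,"ay": 0,"az": 0}]' --gripper 0.9

```text
clock: 41.35
tool_pos: [0.5759, -0.3831, 0.0842]
orientation: [-0.501, 0.504, 0.496, -0.5]
force: [-0.5, -0.7, -0.6]
gripper_width: 0.0767
```

apply_moves --motion '[{"dx": 0,"dy": 0,"dz": 0,"ax": 0,"ay": 0,"az": 0},{"dx": 0,"dy": 0,"dz": 0,"ax": 0,"ay": 0,"az": 0},{"dx": 0,"dy": 0,"dz": 0,"ax": 0,"ay": 0,"az": 0},{"dx": 0,"dy": 0,"dz": 0,"ax": 0,"ay": 0,"az": 0},{"dx": 0,"dy": 0,"dz": 0,"ax": 0,"ay": 0,"az": 0},{"dx": 0,"dy": -0.1,"dz": 0,"ax": 0,"ay": 0,"az": 0},{"dx": 0,"dy": -0.2,"dz": 0,"ax": 0,"ay": 0,"az": 0},{"dx": 0,"dy": -0.3,"dz": 0,"ax": 0,"ay": 0,"az": 0},{"dx": 0,"dy": -0.37,"dz": 0,"ax": 0,"ay": 0,"az": 0},{"dx": 0,"dy": -0.37,"dz": 0,"ax": 0,"ay": 0,"az": 0}]' --gripper 0 --squeeze 35

```text
clock: 42.6
tool_pos: [0.5768, -0.3825, 0.2348]
orientation: [-0.499, 0.505, 0.496, -0.5]
force: [0.4, -0.2, -1.4]
gripper_width: 0.0475
```

Run:
```python
from h import *
snap("scene","s15.png",(150,150,360,330),3.3)
plan((.538,.032,.23,90),(.538,.032,.0875,90))
```

```text
clk 42.65 p [ 0.5762 -0.3821  0.2327] yaw 89.5 gw 0.0469 F [-0.2 -0.4 -2.6] q [-0.58  0.55  0.29  1.31 -0.01 -0.57]
{"dx":1.035,"dy":-0.002,"dz":0.105,"ax":0.000,"ay":-0.003,"az":-0.003} rows 6.7
{"dx":1.037,"dy":0.355,"dz":0.105,"ax":0.000,"ay":-0.003,"az":-0.003} rows 2.3
```

View pics/s15.png

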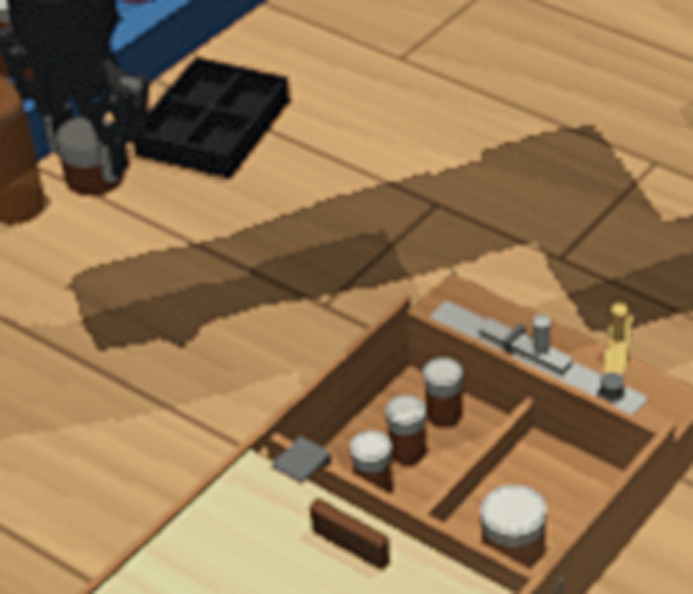

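apply_moves --motion '[{"dx": 0.5,"dy": 0,"dz": 0.05,"ax": 0,"ay": 0,"az": 0},{"dx": 0.5,"dy": 0,"dz": 0.05,"ax": 0,"ay": 0,"az": 0},{"dx": 0.5,"dy": 0,"dz": 0.05,"ax": 0,"ay": 0,"az": 0},{"dx": 0.98,"dy": 0,"dz": 0.105,"ax": 0,"ay": 0,"az": 0},{"dx": 0.98,"dy": 0,"dz": 0.105,"ax": 0,"ay": 0,"az": 0},{"dx": 0.98,"dy": 0,"dz": 0.105,"ax": 0,"ay": 0,"az": 0},{"dx": 0.98,"dy": 0,"dz": 0.105,"ax": 0,"ay": 0,"az": 0},{"dx": 0.98,"dy": 0,"dz": 0.105,"ax": 0,"ay": 0,"az": 0},{"dx": 0.98,"dy": 0,"dz": 0.105,"ax": 0,"ay": 0,"az": 0},{"dx": 0.98,"dy": 0,"dz": 0.105,"ax": 0,"ay": 0,"az": 0}]'

```text
clock: 43.9
tool_pos: [0.5378, 0.0088, 0.2292]
orientation: [-0.501, 0.505, 0.495, -0.5]
force: [-0.4, 0.0, -1.0]
gripper_width: 0.047
```

Run:
```python
from h import *
plan((.538,.032,.23,90),(.538,.032,.0885,90))
```

```text
clk 43.9 p [0.5378 0.0088 0.2292] yaw 89.4 gw 0.047 F [-0.4  0.  -1. ] q [ 0.02  0.3  -0.13  1.15 -0.01  0.03]
{"dx":0.058,"dy":-0.003,"dz":0.000,"ax":-0.000,"ay":-0.003,"az":-0.003} rows 0.4
{"dx":0.061,"dy":0.351,"dz":-0.000,"ax":-0.000,"ay":-0.003,"az":-0.003} rows 2.3
```

apply_moves --motion '[{"dx": 0.058,"dy": 0,"dz": 0,"ax": 0,"ay": 0,"az": 0},{"dx": 0.058,"dy": 0.05,"dz": 0,"ax": 0,"ay": 0,"az": 0},{"dx": 0.059,"dy": 0.15,"dz": 0,"ax": 0,"ay": 0,"az": 0},{"dx": 0.06,"dy": 0.25,"dz": 0,"ax": 0,"ay": 0,"az": 0},{"dx": 0.061,"dy": 0.32,"dz": 0,"ax": 0,"ay": 0,"az": 0},{"dx": 0.061,"dy": 0.345,"dz": 0,"ax": 0,"ay": 0,"az": 0},{"dx": 0.061,"dy": 0.351,"dz": 0,"ax": 0,"ay": 0,"az": 0},{"dx": 0.061,"dy": 0.353,"dz": 0,"ax": 0,"ay": 0,"az": 0},{"dx": 0.061,"dy": 0.353,"dz": 0,"ax": 0,"ay": 0,"az": 0},{"dx": 0.061,"dy": 0.353,"dz": 0,"ax": 0,"ay": 0,"az": 0}]'

```text
clock: 45.15
tool_pos: [0.5374, 0.031, 0.0902]
orientation: [-0.501, 0.505, 0.495, -0.499]
force: [-10.9, -1.7, 24.0]
gripper_width: 0.0469
```

Run:
```python
from h import *
plan((.538,.032,.0885,90))
snap("scene","s16.png",(180,190,380,350),3.5)
```

```text
clk 45.15 p [0.5374 0.031  0.0902] yaw 89.3 gw 0.0469 F [-10.9  -1.7  24. ] q [ 0.06  0.42 -0.34  0.81 -0.01  0.07]
{"dx":0.002,"dy":0.004,"dz":-0.001,"ax":-0.000,"ay":-0.004,"az":-0.003} rows 0.1
```

View pics/s16.png

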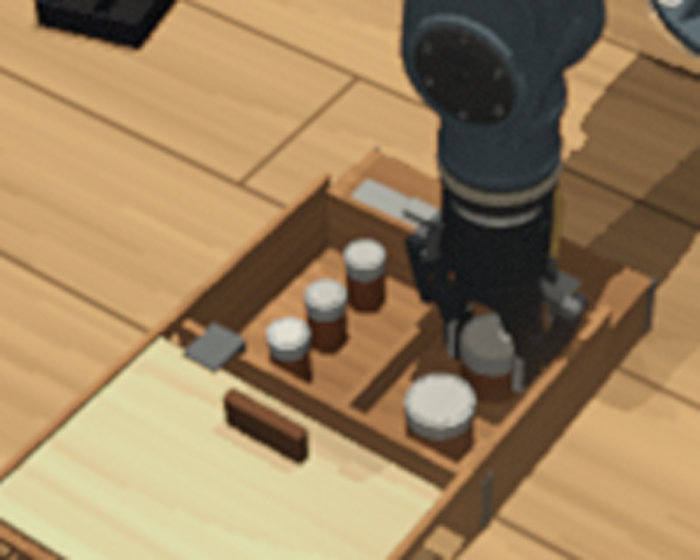

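apply_moves --motion '[{"dx": 0,"dy": -0.001,"dz": 0,"ax": 0,"ay": 0,"az": 0},{"dx": 0,"dy": -0.002,"dz": 0,"ax": 0,"ay": 0,"az": 0},{"dx": 0,"dy": -0.002,"dz": 0,"ax": 0,"ay": 0,"az": 0},{"dx": 0,"dy": -0.002,"dz": 0,"ax": 0,"ay": 0,"az": 0},{"dx": 0,"dy": -0.1,"dz": 0,"ax": 0,"ay": 0,"az": 0},{"dx": 0,"dy": -0.2,"dz": 0,"ax": 0,"ay": 0,"az": 0},{"dx": 0,"dy": -0.35,"dz": 0,"ax": 0,"ay": 0,"az": 0},{"dx": 0,"dy": -0.35,"dz": 0.2,"ax": 0,"ay": 0,"az": 0},{"dx": 0,"dy": -0.35,"dz": 0.4,"ax": 0,"ay": 0,"az": 0},{"dx": 0,"dy": -0.35,"dz": 0.4,"ax": 0,"ay": 0,"az": 0}]' --gripper 0.7

```text
clock: 46.45
tool_pos: [0.3751, 0.0336, 0.2311]
orientation: [-0.501, 0.506, 0.495, -0.499]
force: [1.2, -0.5, 0.3]
gripper_width: 0.0598
```

Run:
```python
from h import *
snap("scene","s17.png")
snap("top","t17.png",(150,80,500,290),2.2)
plan((.713,-.0303,.24,0),(.713,-.0303,.153,0))
```

```text
clk 46.55 p [0.3744 0.0336 0.2311] yaw 89.3 gw 0.0598 F [ 0.6  0.2 -0.1] q [ 0.1   0.03 -0.46  1.09 -0.01  0.11]
{"dx":-0.149,"dy":-0.021,"dz":-0.848,"ax":0.002,"ay":0.496,"az":-0.002} rows 8.3
{"dx":-0.147,"dy":0.197,"dz":-0.848,"ax":0.002,"ay":0.496,"az":-0.002} rows 1.4
```

View pics/s17.png

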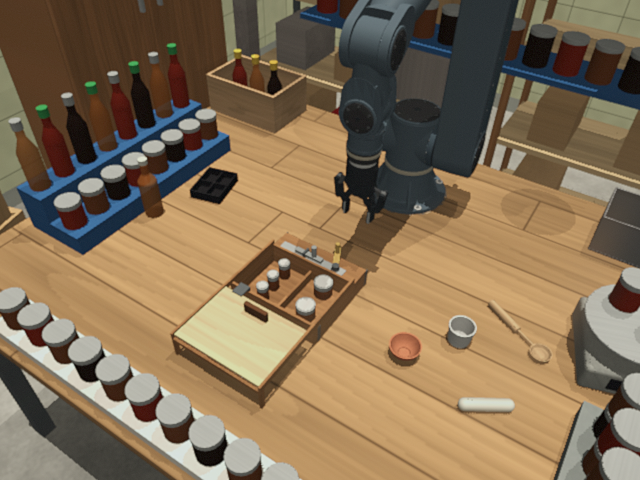

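View pics/t17.png

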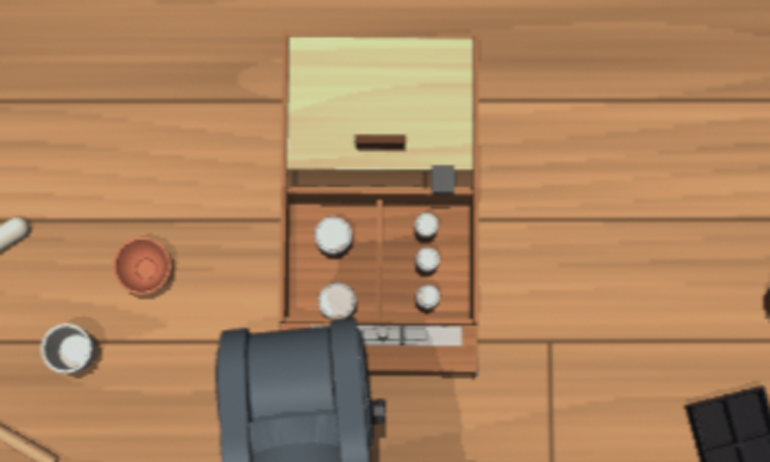

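All five items stand upright in the correct bays, and no others remain on the counter. Next I'll shut the lid.

apply_moves --motion '[{"dx": -0.08,"dy": -0.02,"dz": -0.4,"ax": 0,"ay": 0.25,"az": 0},{"dx": -0.08,"dy": -0.02,"dz": -0.4,"ax": 0,"ay": 0.25,"az": 0},{"dx": -0.148,"dy": -0.02,"dz": -0.848,"ax": 0,"ay": 0.496,"az": 0},{"dx": -0.148,"dy": -0.02,"dz": -0.848,"ax": 0,"ay": 0.496,"az": 0},{"dx": -0.148,"dy": -0.02,"dz": -0.848,"ax": 0,"ay": 0.496,"az": 0},{"dx": -0.148,"dy": -0.02,"dz": -0.848,"ax": 0,"ay": 0.496,"az": 0},{"dx": -0.148,"dy": -0.02,"dz": -0.848,"ax": 0,"ay": 0.496,"az": 0},{"dx": -0.148,"dy": -0.02,"dz": -0.848,"ax": 0,"ay": 0.496,"az": 0},{"dx": -0.148,"dy": -0.02,"dz": -0.848,"ax": 0,"ay": 0.496,"az": 0},{"dx": -0.148,"dy": -0.02,"dz": -0.848,"ax": 0,"ay": 0.496,"az": 0}]' --gripper 0.45

```text
clock: 47.8
tool_pos: [0.7137, -0.0306, 0.24]
orientation: [-0.704, 0.71, 0.0, 0.0]
force: [0.2, -0.9, 0.2]
gripper_width: 0.0382
```

Run:
```python
from h import *
plan((.7135,-.0303,.24,0),(.7135,-.0303,.153,0))
```

```text
clk 47.8 p [ 0.7137 -0.0306  0.24  ] yaw -0.0 gw 0.0382 F [ 0.2 -0.9  0.2] q [-0.04  0.59  0.39  1.36 -0.01  1.53]
{"dx":-0.000,"dy":-0.000,"dz":0.001,"ax":0.003,"ay":-0.000,"az":0.000} rows 0.0
{"dx":-0.001,"dy":0.217,"dz":0.003,"ax":0.003,"ay":-0.000,"az":0.000} rows 1.4
```

apply_moves --motion '[{"dx": 0,"dy": 0.1,"dz": 0.002,"ax": 0.003,"ay": 0,"az": 0},{"dx": 0,"dy": 0.18,"dz": 0.003,"ax": 0.003,"ay": 0,"az": 0},{"dx": 0,"dy": 0.217,"dz": 0.003,"ax": 0.003,"ay": 0,"az": 0},{"dx": 0,"dy": 0.217,"dz": 0.003,"ax": 0.003,"ay": 0,"az": 0},{"dx": 0,"dy": 0.217,"dz": 0.003,"ax": 0.003,"ay": 0,"az": 0},{"dx": 0,"dy": 0.217,"dz": 0.003,"ax": 0.003,"ay": 0,"az": 0},{"dx": 0,"dy": 0.217,"dz": 0.003,"ax": 0.003,"ay": 0,"az": 0},{"dx": 0,"dy": 0.217,"dz": 0.003,"ax": 0.003,"ay": 0,"az": 0},{"dx": 0,"dy": 0.217,"dz": 0.003,"ax": 0.003,"ay": 0,"az": 0},{"dx": 0,"dy": 0.217,"dz": 0.003,"ax": 0.003,"ay": 0,"az": 0}]'

```text
clock: 49.05
tool_pos: [0.7137, -0.0301, 0.1531]
orientation: [0.707, -0.707, -0.0, -0.0]
force: [-0.1, 0.3, -0.3]
gripper_width: 0.0384
```

apply_moves --motion '[{"dx": 0,"dy": 0,"dz": 0,"ax": 0,"ay": 0,"az": 0},{"dx": 0,"dy": 0,"dz": 0,"ax": 0,"ay": 0,"az": 0},{"dx": 0,"dy": 0,"dz": 0,"ax": 0,"ay": 0,"az": 0},{"dx": 0,"dy": 0,"dz": 0,"ax": 0,"ay": 0,"az": 0},{"dx": -0.05,"dy": 0,"dz": 0,"ax": 0,"ay": 0,"az": 0},{"dx": -0.1,"dy": 0,"dz": 0.001,"ax": 0,"ay": 0,"az": 0},{"dx": -0.15,"dy": 0,"dz": 0.001,"ax": 0,"ay": 0,"az": 0},{"dx": -0.2,"dy": 0,"dz": 0.002,"ax": 0,"ay": 0,"az": 0},{"dx": -0.25,"dy": 0,"dz": 0.002,"ax": 0,"ay": 0,"az": 0},{"dx": -0.25,"dy": 0,"dz": 0.002,"ax": 0,"ay": 0,"az": 0}]' --gripper 0 --squeeze 30

```text
clock: 50.3
tool_pos: [0.6124, -0.0291, 0.1532]
orientation: [0.707, -0.707, 0.0, 0.0]
force: [-2.3, 0.7, -0.1]
gripper_width: 0.0116
```

Run:
```python
from h import *
snap("scene","s18.png",(160,200,380,410),3)
plan((.519,-.0283,.153,0),(.516,-.0283,.153,0))
```

```text
clk 50.35 p [ 0.6132 -0.0291  0.1532] yaw -0.0 gw 0.0111 F [-1.6  2.1  0.2] q [-0.05  0.47 -0.06  1.04  0.    1.52]
{"dx":-0.235,"dy":0.000,"dz":0.002,"ax":-0.000,"ay":-0.000,"az":-0.000} rows 1.5
{"dx":-0.243,"dy":0.000,"dz":0.002,"ax":-0.000,"ay":-0.000,"az":-0.000} rows 0.0
```

View pics/s18.png

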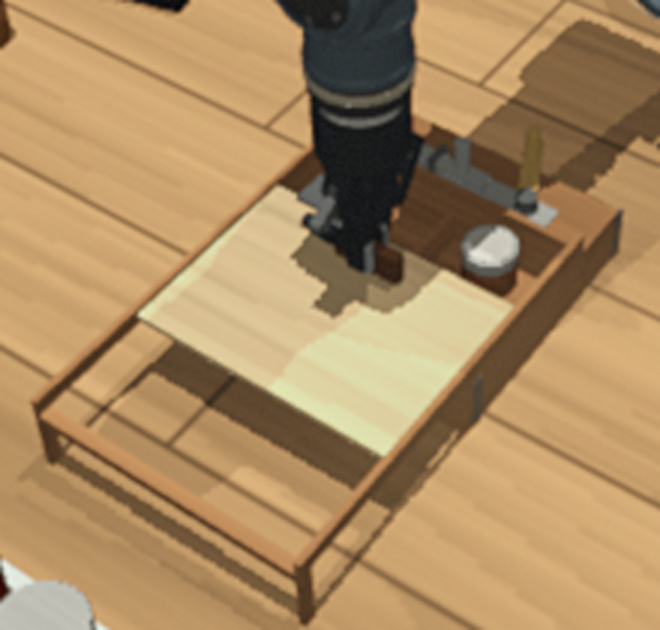

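apply_moves --motion '[{"dx": -0.05,"dy": 0,"dz": 0,"ax": 0,"ay": 0,"az": 0},{"dx": -0.1,"dy": 0,"dz": 0.001,"ax": 0,"ay": 0,"az": 0},{"dx": -0.15,"dy": 0,"dz": 0.001,"ax": 0,"ay": 0,"az": 0},{"dx": -0.19,"dy": 0,"dz": 0.002,"ax": 0,"ay": 0,"az": 0},{"dx": -0.22,"dy": 0,"dz": 0.002,"ax": 0,"ay": 0,"az": 0},{"dx": -0.233,"dy": 0,"dz": 0.002,"ax": 0,"ay": 0,"az": 0},{"dx": -0.24,"dy": 0,"dz": 0.002,"ax": 0,"ay": 0,"az": 0},{"dx": -0.244,"dy": 0,"dz": 0.002,"ax": 0,"ay": 0,"az": 0},{"dx": -0.244,"dy": 0,"dz": 0.002,"ax": 0,"ay": 0,"az": 0},{"dx": -0.244,"dy": 0,"dz": 0.002,"ax": 0,"ay": 0,"az": 0}]'

```text
clock: 51.6
tool_pos: [0.5186, -0.0282, 0.1532]
orientation: [0.707, -0.707, -0.002, -0.002]
force: [12.9, 2.2, -13.4]
gripper_width: 0.0113
```

The lid is against its stop, with a 13 N reaction. I'll release it and go to the bolt knob.

apply_moves --motion '[{"dx": 0,"dy": 0,"dz": 0,"ax": 0,"ay": 0,"az": 0},{"dx": 0,"dy": 0,"dz": 0,"ax": 0,"ay": 0,"az": 0},{"dx": 0,"dy": 0,"dz": 0,"ax": 0,"ay": 0,"az": 0},{"dx": 0,"dy": 0,"dz": 0,"ax": 0,"ay": 0,"az": 0},{"dx": 0,"dy": -0.1,"dz": 0,"ax": 0,"ay": 0,"az": 0},{"dx": 0,"dy": -0.17,"dz": 0,"ax": 0,"ay": 0,"az": 0},{"dx": 0,"dy": -0.17,"dz": 0,"ax": 0,"ay": -0.17,"az": 0},{"dx": -0.05,"dy": -0.17,"dz": 0,"ax": 0,"ay": -0.5,"az": 0},{"dx": -0.1,"dy": -0.17,"dz": 0,"ax": 0,"ay": -0.5,"az": 0},{"dx": -0.126,"dy": -0.17,"dz": -0.012,"ax": 0,"ay": -0.5,"az": 0}]' --gripper 0.45

```text
clock: 52.85
tool_pos: [0.4668, -0.033, 0.221]
orientation: [-0.657, 0.657, 0.263, -0.26]
force: [0.5, -0.9, 0.1]
gripper_width: 0.0381
```

Run:
```python
from h import *
snap("scene","s19.png",(200,190,380,330),4)
plan((.468,-.0335,.22,90))
```

```text
clk 52.9 p [ 0.4658 -0.0334  0.221 ] yaw 43.9 gw 0.0384 F [-1.1  0.9 -1.3] q [-0.07  0.18 -0.31  1.08  0.    0.73]
{"dx":0.004,"dy":0.003,"dz":-0.004,"ax":0.001,"ay":-0.256,"az":0.001} rows 4.3
```

View pics/s19.png

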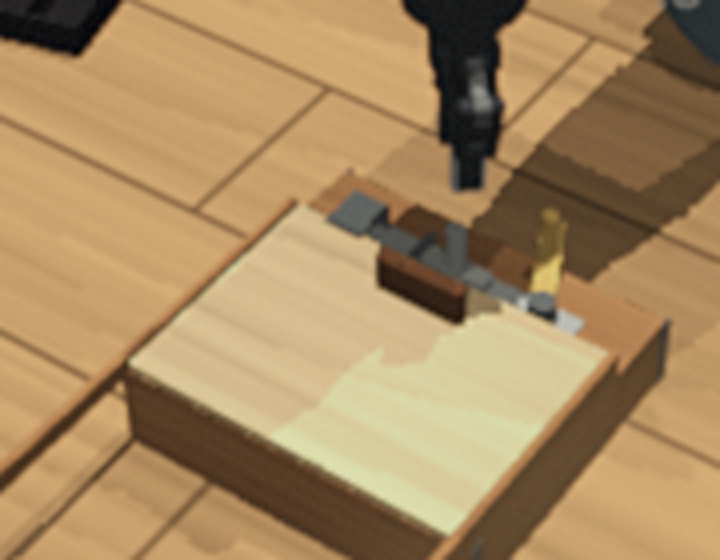

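apply_moves --motion '[{"dx": 0.004,"dy": 0,"dz": -0.004,"ax": 0,"ay": -0.256,"az": 0},{"dx": 0.004,"dy": 0,"dz": -0.004,"ax": 0,"ay": -0.256,"az": 0},{"dx": 0.004,"dy": 0,"dz": -0.004,"ax": 0,"ay": -0.256,"az": 0},{"dx": 0.004,"dy": 0,"dz": -0.004,"ax": 0,"ay": -0.256,"az": 0},{"dx": 0.004,"dy": 0,"dz": -0.004,"ax": 0,"ay": -0.256,"az": 0},{"dx": 0.004,"dy": 0.05,"dz": -0.004,"ax": 0,"ay": -0.256,"az": 0},{"dx": 0.004,"dy": 0.1,"dz": -0.004,"ax": 0,"ay": -0.256,"az": 0},{"dx": 0.004,"dy": 0.14,"dz": -0.004,"ax": 0,"ay": -0.256,"az": 0},{"dx": 0.004,"dy": 0.155,"dz": -0.004,"ax": 0,"ay": -0.256,"az": 0},{"dx": 0.004,"dy": 0.155,"dz": -0.004,"ax": 0,"ay": -0.256,"az": 0}]' --gripper 0.3

```text
clock: 54.15
tool_pos: [0.4684, -0.0334, 0.159]
orientation: [-0.5, 0.501, 0.501, -0.498]
force: [-0.3, -0.3, -0.5]
gripper_width: 0.0255
```

Run:
```python
from h import *
snap("scene","s20.png",(200,190,380,330),4)
plan((.468,-.079,.159,90),(.467,-.083,.159,90))
```

```text
clk 54.2 p [ 0.4686 -0.0334  0.1594] yaw 89.9 gw 0.0258 F [0.5 0.2 0.2] q [-0.07  0.24 -0.4   0.92  0.   -0.07]
{"dx":-0.114,"dy":0.001,"dz":0.001,"ax":0.001,"ay":-0.000,"az":0.000} rows 0.7
{"dx":-0.124,"dy":0.001,"dz":0.004,"ax":0.001,"ay":-0.000,"az":0.000} rows 0.1
```

View pics/s20.png

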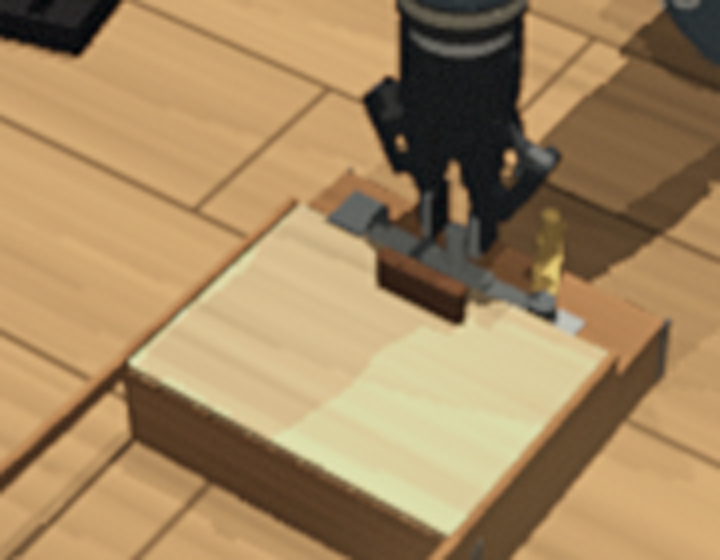

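The knob is between the fingers. I'll push it home.

apply_moves --motion '[{"dx": -0.03,"dy": 0,"dz": 0,"ax": 0,"ay": 0,"az": 0},{"dx": -0.06,"dy": 0,"dz": 0,"ax": 0,"ay": 0,"az": 0},{"dx": -0.09,"dy": 0,"dz": 0.001,"ax": 0,"ay": 0,"az": 0},{"dx": -0.11,"dy": 0,"dz": 0.001,"ax": 0,"ay": 0,"az": 0},{"dx": -0.117,"dy": 0,"dz": 0.001,"ax": 0,"ay": 0,"az": 0},{"dx": -0.12,"dy": 0,"dz": 0.001,"ax": 0,"ay": 0,"az": 0},{"dx": -0.124,"dy": 0,"dz": 0.001,"ax": 0,"ay": 0,"az": 0},{"dx": -0.124,"dy": 0,"dz": 0.001,"ax": 0,"ay": 0,"az": 0},{"dx": -0.124,"dy": 0,"dz": 0.001,"ax": 0,"ay": 0,"az": 0},{"dx": -0.124,"dy": 0,"dz": 0.001,"ax": 0,"ay": 0,"az": 0}]'

```text
clock: 55.45
tool_pos: [0.4683, -0.0797, 0.1597]
orientation: [-0.501, 0.498, 0.504, -0.496]
force: [0.8, 25.7, 6.4]
gripper_width: 0.0258
```

Run:
```python
from h import *
snap("scene","s21.png",(200,190,380,330),4)
plan((.467,-.0795,.159,90))
```

```text
clk 55.5 p [ 0.4683 -0.0798  0.1597] yaw 90.1 gw 0.0258 F [ 0.4 26.7  7.2] q [-0.17  0.25 -0.39  0.93  0.01 -0.18]
{"dx":0.001,"dy":0.002,"dz":0.003,"ax":0.002,"ay":0.000,"az":0.003} rows 0.1
```

View pics/s21.png

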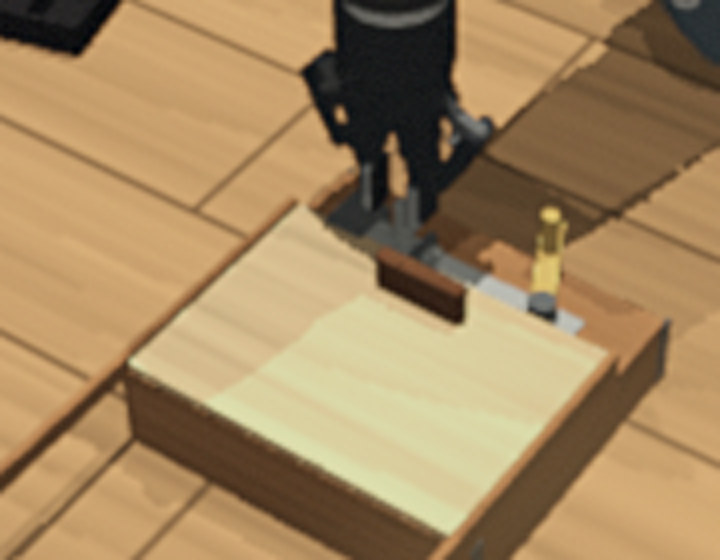

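The bolt is home: it hit a hard stop at y -0.0797 against a predicted -0.0795. I'll centre the fingers, lift and retreat.

apply_moves --motion '[{"dx": 0.008,"dy": 0,"dz": 0,"ax": 0,"ay": 0,"az": 0},{"dx": 0.014,"dy": 0,"dz": 0,"ax": 0,"ay": 0,"az": 0},{"dx": 0.014,"dy": 0,"dz": 0,"ax": 0,"ay": 0,"az": 0},{"dx": 0.014,"dy": -0.08,"dz": 0,"ax": 0,"ay": 0,"az": 0},{"dx": 0.014,"dy": -0.16,"dz": 0,"ax": 0,"ay": 0,"az": 0},{"dx": 0.014,"dy": -0.25,"dz": 0.1,"ax": 0,"ay": 0,"az": 0},{"dx": 0.014,"dy": -0.3,"dz": 0.25,"ax": 0,"ay": 0,"az": 0},{"dx": 0.2,"dy": -0.35,"dz": 0.35,"ax": 0,"ay": 0,"az": 0},{"dx": 0.4,"dy": -0.35,"dz": 0.35,"ax": 0,"ay": 0,"az": 0},{"dx": 0.5,"dy": -0.35,"dz": 0.35,"ax": 0,"ay": 0,"az": 0}]'

```text
clock: 56.75
tool_pos: [0.3279, 0.1028, 0.3012]
orientation: [-0.501, 0.5, 0.504, -0.495]
force: [3.0, 0.9, 0.0]
gripper_width: 0.0255
```

apply_moves --motion '[{"dx": 0.3,"dy": 0,"dz": 0,"ax": 0,"ay": 0,"az": 0},{"dx": 0.3,"dy": 0,"dz": 0,"ax": 0,"ay": 0,"az": 0},{"dx": 0.3,"dy": 0,"dz": 0,"ax": 0,"ay": 0,"az": 0},{"dx": 0.3,"dy": 0,"dz": 0,"ax": 0,"ay": 0,"az": 0},{"dx": 0.3,"dy": 0,"dz": 0,"ax": 0,"ay": 0,"az": 0},{"dx": 0.3,"dy": 0,"dz": 0,"ax": 0,"ay": 0,"az": 0},{"dx": 0.3,"dy": 0,"dz": 0,"ax": 0,"ay": 0,"az": 0},{"dx": 0.3,"dy": 0,"dz": 0,"ax": 0,"ay": 0,"az": 0},{"dx": 0.3,"dy": 0,"dz": 0,"ax": 0,"ay": 0,"az": 0},{"dx": 0.3,"dy": 0,"dz": 0,"ax": 0,"ay": 0,"az": 0}]'

```text
clock: 58.0
tool_pos: [0.3281, 0.2228, 0.3025]
orientation: [-0.501, 0.5, 0.504, -0.495]
force: [0.4, 0.4, 0.4]
gripper_width: 0.026
```

Run:
```python
from h import *
plan()
snap("scene","s22.png",(160,180,560,430),2)
snap("top","t22.png",(265,85,385,265),3.3)
```

```text
clk 58.0 p [0.3281 0.2228 0.3025] yaw 89.9 gw 0.026 F [0.4 0.4 0.4] q [ 0.59  0.01 -0.29  1.26  0.    0.6 ]
```

View pics/s22.png

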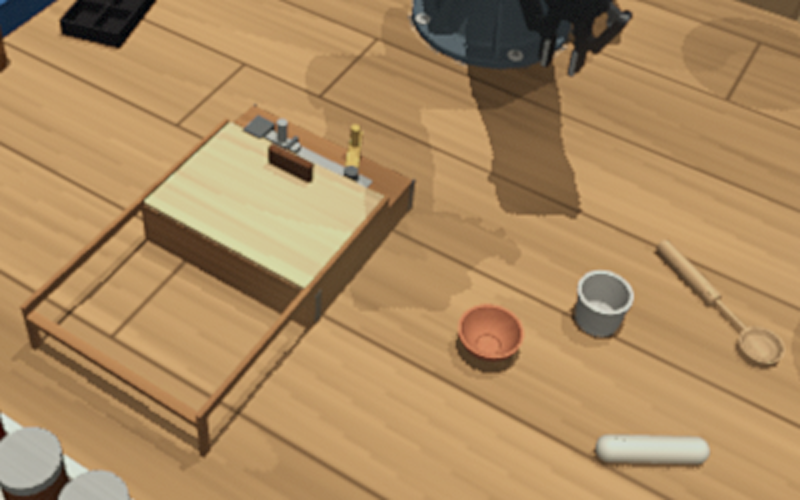

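View pics/t22.png

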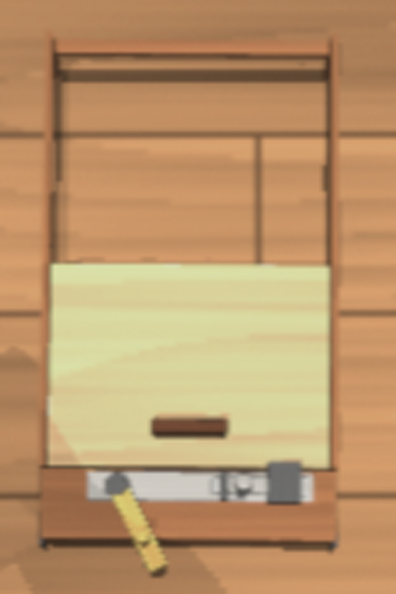

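The final pictures match the start: lid edge at row 264, grip at (190,426) and knob at (243,487) in the crop. The keeper is aside, and the bystanders still in view haven't moved. I'm handing in.

```bash
python3 -c "
from cell import *
print(hand_in())"
```

```text
the job is handed in; nothing more can be done
None
```

The job is done and handed in at about 58 s of the 210 s limit. I swung the keeper aside, drew the bolt and slid the lid fully open. Both squat jars went into the left bay and all three slim shakers into the right bay. I then shut the lid and pushed the bolt home.

**Last checks, all of which agreed:**
- **Items:** before the lid was shut, both cameras showed all five upright in the right bays. No other jars or shakers were left on the counter.
- **Lid:** it stopped firmly when shut, with about 13 N of resistance. Its edge and grip sit at the same pixels as in the first picture.
- **Bolt:** it stopped hard with about 26 N of resistance, at y = -0.0797 m against a predicted -0.0795 m. The knob is back at its starting pixel.
- **Counter:** the cup, dish, spoon and pestle looked unmoved in the last pictures. The coin tray and sauce bottle were partly out of frame then. They looked in place in the full picture taken before the lid was shut. I did not measure any of these.

I saw neither jar knocked aside: both were still where I first measured them when I picked them up. I could not look inside the chest after the lid closed, but the lid slid shut freely.

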